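# Right the fallen tin against the bench upstand and slide it home

## Task

The small tin of wood stain has fallen over on the framing bench. Pick it up with its lid end raised and, while it still leans well over, push the rim of that end gently against the upstand's board; keep the rim pressed there and swing the base down and in until the tin stands upright on the bench against the board. Then slide it along the board until it touches the end stop and leave it standing there; its thin sheet dents easily, so press it only gently against the wood, and leave the glue bottle, tape measure and pliers where they are.

Things in the scene. Friction and masses are not known exactly. Their poses are not given: they have to be found in the camera images.
- tin: fallen round steel tin with a paper label, 85 mm tall, body 60 mm across, a seam ring 62 mm across and 4 mm high at each end. 0.2 to 0.42 kg, centre of mass at mid-height. Origin: centre of the base; z axis: from base to lid (level at the start, towards the board within 0.45 rad; up when standing). Rolls if nudged. Over 12 N against the upstand dents it
- tin_top (a point): centre of the tin's flat lid (gold ring on a dark end), 85 mm from the base. When the tin is held lightly (about 10 N) across its body, a push on the rim of this end makes it turn between the fingers about the line through them; the rim grips the wood by friction while it is pressed on it
- upstand: fixed rigid upstand on the bench: a plywood board 105 mm high and, at its left end seen from the robot, a low wooden end stop square to it, 50 mm high; both 18 mm thick. Origin: inner corner at bench level. Board's face: plane x = 0, running 500 mm along -y; x points through it, away from the robot. Stop's inner face: plane y = 0, running 110 mm along -x. z up
- home (a point): mark at bench level 31 mm from the board's face and 31 mm from the stop's: the centre of the tin's base when it stands home, touching both. No finger fits between tin and stop then. The tin drags on the bench (friction about 1): pushed higher than about 25 mm above the bench it may tip instead of sliding
- glue_bottle: bystander: white glue bottle, 54 mm across, 160 mm tall, standing by the board 420 to 460 mm from the corner; origin at the centre of its base
- tape_measure: bystander: black tape measure, 66 x 36 x 60 mm, left of the tin; origin at the centre of its underside
- pliers: bystander: green-handled pliers, 185 mm long, 50 mm wide, 16 mm high, lying right of the tin; origin at the joint, at bench level
Mind the look-alikes: they are no part of the job. Several things have the shape of the tin; the one meant has the colours described above.

How it is judged (in metres and radians):
On the way, in this order (a step that is already met when the one before it is completed fails the run):
1. the tin, leaning well over (more than 0.45 rad from upright), is pressed with its lid end against the board (contact force between tin and upstand above 0.5 N and angle between tin's own z axis and vertical between 0.45 and 1.35 rad and x of tin_top in the frame of upstand above -0.045 m), for 0.1 s.
2. nearly upright (0.08 to 0.35 rad), the lid end is still pressed against the board (contact force between tin and upstand above 0.5 N and angle between tin's own z axis and vertical between 0.08 and 0.35 rad and x of tin_top in the frame of upstand above -0.045 m), for 0.1 s.
3. the tin stands on the bench by the board, within 0.08 rad of upright and with its axis within 40 mm of the board (angle between tin's own z axis and vertical below 0.08 rad and height (world z) of tin below 0.006 m and x of tin in the frame of upstand above -0.04 m), for 0.2 s.
At the end, for the whole second after the job is handed in: the tin stands upright (within 0.05 rad) and at rest on the bench within 6 mm of touching both the board and the end stop, and is let go (angle between tin's own z axis and vertical below 0.05 rad and height (world z) of tin between -0.005 and 0.005 m and x of tin in the frame of upstand between -0.037 and -0.026 m and y of tin in the frame of upstand between -0.037 and -0.026 m and linear speed of tin below 0.02 m/s).
It fails at once if the tin is pressed against the upstand with more than 12 N (contact force between tin and upstand above 12 N).
It fails at once if the glue bottle, tape measure or pliers are moved more than 15 mm (distance of any of glue_bottle, tape_measure, pliers from where it was at the start of the episode above 0.015 m).
It fails at once if the glue bottle is knocked over (angle between glue_bottle's own z axis and vertical above 0.3 rad).
It also fails if it takes over 72 s, if anything falls off the work surface, if the arm or the gripper's body presses on something with over 40 N, if the wrist force passes 120 N, or if a joint passes its speed limit or range.

## Robot

A 6-joint arm with a two-finger parallel gripper is mounted at the origin on the work surface. World frame = base frame: x ahead of the robot, y to its left, z up, the work surface at z = 0. Lengths are in mm, angles in degrees, forces in N, time in s.
With the tool pointing down it reaches from about 350 to 775 mm from the base axis. Payload 7.3 kg.
Tool frame: the origin (TCP) lies midway between the tips of the shut fingers; the grasp point (between the pads) lies 19 mm behind it (robot.tcp_to_grasp is the distance from the TCP to the grasp point, in mm); z points along the fingers, y is the direction in which the jaws open and shut (so a half turn about z gives the same grasp; the last joint's range is limited). The gripper opens to 92 mm and grips with 3 to 60 N. Pads are 19 mm wide; open, the fingers measure 130 mm over their backs; the gripper's body (75 mm by 190 mm) begins 47 mm behind the grasp point.
Start: joints at [-80.386, 19.595, 87.324, -0, 73.075, -8.365], TCP at [162.077, -499.376, 226.741] pointing down, gripper open.
Joint ranges: [-145.02, 145.02], [-44.19, 115.74], [2.07, 154.8], [-57.11, 237.11], [16.16, 152.29], [-177.93, 177.93]. Speed limits (degrees/s): [147.25, 147.25, 180, 180, 180, 180].

## Interface

Orientations are given as [roll, pitch, yaw] about the fixed x, y, z axes, in that order (R = Rz(yaw) Ry(pitch) Rx(roll)).
In Python, from plant import robot gives the robot as it stands.
- The arm moves only by the tool drive_tool, never from a script. Its argument "commands" is one flat list of numbers, 7 for each row, row after row: the shift along the tool's x, y, z normalised to -1 to 1, where 1 is 80 cm, then the turn, a rotation vector about the tool's x, y, z normalised to -1 to 1, where 1 is pi rad, then the gripper command: -1 is shut, 1 is fully open, values between are in proportion. A call has exactly 5 rows; each row is the pose to reach, as a shift and turn from the pose commanded when the call began, along the tool's axes at that moment, turning the shorter way round; what a row does not reach only later rows make up. A row lasts 1/12 s, in which the tool goes at most 41.7 mm and 7.16 degrees, less where a joint would pass 70% of its speed; a pose out of reach is approached as far as the arm can. A call with a number of a shift or a turn outside -1 to 1 is refused whole. A call with a gripper value outside its range is refused whole. The fingers move at their own pace and stop on an object; "squeeze" is the grip in N (left out, the last holds). Time passes only in rows, so rows that repeat a pose let the fingers close, or fill a call up. It gives the time, the measured TCP pose, the force and the opening at its end, in the units of the state.
- robot.get_obs(): the state, without advancing time (a new reading comes with each control period).
- robot.grab_frame(name): name is "scene" or "side" or "wrist"; returns a dict with "pixels" (400x640x3 uint8, red, green, blue), "range_z" (400x640 float32, mm along the optical axis (not along the pixel's ray), 0 where there is no reading), "fx", "fy", "cx", "cy" (pixels), "pose" (4x4, takes a point from camera to world coordinates). Camera axes: x right, y down, z forward; pixel columns grow to the right and rows downward; lengths in mm; the calibration is good to about 2 mm. The wrist camera is an equidistant fisheye: a pixel r from the principal point sees the ray r / f radians off the axis. A picture is of the moment at which its call begins.
- robot.sign_off(): hands the job in, once; it reports no verdict.
The state is a dict: "time": time; "qpos": joint angles; "qd": joint speeds; "joint_efforts": joint torques, N m; "eef_pos": TCP position; "orientation": TCP orientation; "force": force on the tool from outside, world axes, zero at the start; "ft_torque": the same for the moment, N m; "gripper_width": finger opening in mm.
Only numpy, scipy, OpenCV 4.12 (cv2) and the standard library are available. Lean on these libraries where they do the work, as an engineer would, in place of code of your own. Each camera call takes 0.05 s, during which the arm holds its last target. There are 200 camera calls.

## Working session

There is one attempt and no reset: what is moved stays moved. The work goes in short steps, Python scripts to look and compute and a tool call to move; the robot and the scene stay as the last step left them, time stands still between calls to the robot, and variables do not carry over. Pictures are saved under pics/ and viewed, about 8 in all and at most 12, crops included, and the job is handed in when it is done.

Besides the shell and the picture viewer there is one more tool, called as name(argument=value, ...), one argument or row to a line, values as JSON. drive_tool: Moves the arm, as the interface text tells. Scaled input: -1 to 1 covers 80 cm each way for a shift and pi rad each way for a turn. Its arguments: {"type":"object","properties":{"commands":{"type":"array","items":{"type":"number","minimum":-1,"maximum":1}},"squeeze":{"type":"number"}},"required":["commands"]}

```bash
ls; mkdir -p pics; cat > h.py <<'E'
import numpy as np, cv2
from plant import robot
from scipy.spatial.transform import Rotation as R
def grab(n):
    f=robot.grab_frame(n); np.savez(f'/tmp/{n}.npz',**f); return f
def pts(f):
    v,u=np.mgrid[0:400,0:640]; z=f['range_z']
    P=np.stack([(u-f['cx'])/f['fx']*z,(v-f['cy'])/f['fy']*z,z],-1)
    T=f['pose']; return P@T[:3,:3].T+T[:3,3]
def save(img,n): cv2.imwrite(f'pics/{n}.png',cv2.cvtColor(img,cv2.COLOR_RGB2BGR))
E
python3 - <<'E'
from h import *
a=grab('scene');b=grab('side')
save(a['pixels'],'scene');save(b['pixels'],'side')
print(robot.get_obs()); print(a['pose'],b['pose'])
E
```

```text
pics
{'time': 0.1, 'qpos': array([-8.03862063e+01,  1.96314494e+01,  8.73704678e+01, -1.04527216e-03,
        7.30754614e+01, -8.36347524e+00]), 'qd': array([ 0.02902745, -0.21637183, -0.16642587,  0.12202676,  0.13989095,
       -0.05174524]), 'joint_efforts': array([ 1.70892075e-03, -4.32004130e+01, -2.44694120e+01,  7.18803238e-02,
        5.26112714e-02, -4.83172892e-05]), 'eef_pos': array([ 162.00616857, -499.00257941,  226.13133346]), 'orientation': array([-1.79923299e+02, -1.02659347e-02,  1.79775671e+01]), 'force': array([ 0.85229605, -0.05921731,  0.20165025]), 'ft_torque': array([-0.03616596, -0.0110304 , -0.00967307]), 'gripper_width': 92.06427602227934}
[[-7.58413256e-01  5.25150917e-01 -3.86038661e-01  9.63336987e+02]
 [ 6.51638276e-01  6.23031843e-01 -4.32664860e-01  4.80839752e+02]
 [ 1.33000305e-02 -5.79696332e-01 -8.14724046e-01  9.47250804e+02]
 [ 0.00000000e+00  0.00000000e+00  0.00000000e+00  1.00000000e+00]] [[-9.87671509e-01 -1.07808920e-01  1.13499902e-01  4.29697100e+02]
 [-1.54897489e-01  5.68286237e-01 -8.08119744e-01  8.20042265e+02]
 [ 2.26220844e-02 -8.15737696e-01 -5.77979456e-01  6.49084627e+02]
 [ 0.00000000e+00  0.00000000e+00  0.00000000e+00  1.00000000e+00]]
```

View pics/scene.png

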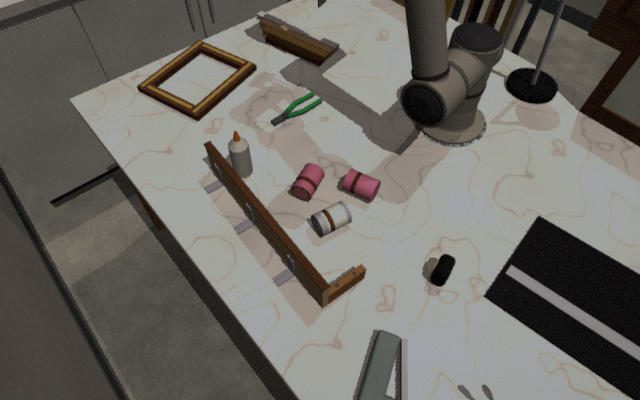

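View pics/side.png

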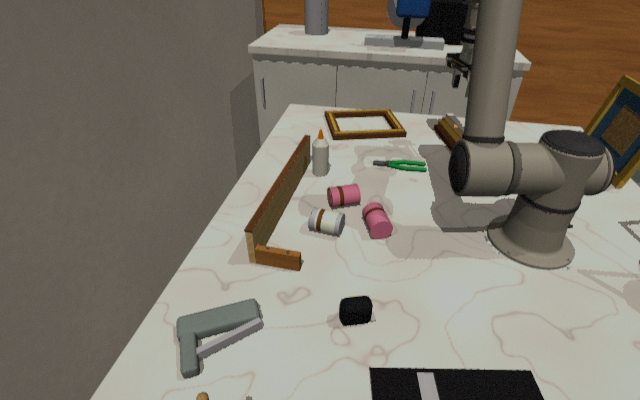

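Candidates in the scene image: the white/steel tin with a brown band at (330,218), the pink tin at (308,181) and the pink tin at (360,185). The first fits a steel tin with a paper label. I'll confirm it in a crop.

```bash
python3 - <<'E'
from h import *
a=dict(np.load('/tmp/scene.npz'));b=dict(np.load('/tmp/side.npz'))
ca=cv2.resize(a['pixels'][155:245,270:390],(720,540),interpolation=cv2.INTER_CUBIC)[:,:]
cb=cv2.resize(b['pixels'][170:250,290:400],(400,290),interpolation=cv2.INTER_CUBIC)
im=np.zeros((600,800,3),np.uint8); 
im[:300,:400]=cv2.resize(ca,(400,300)); im[300:590,:400]=cb
im[:300,400:]=cv2.resize(a['pixels'][230:310,290:400],(400,300));im[300:,400:]=cv2.resize(b['pixels'][200:275,240:350],(400,300))
save(im,'crop')
for n,f,(u0,u1,v0,v1) in (('scene',a,(305,356,195,240)),('side',b,(304,350,202,240))):
    P=pts(f); hsv=cv2.cvtColor(f['pixels'],cv2.COLOR_RGB2HSV)
    m=np.zeros((400,640),bool); m[v0:v1,u0:u1]=1
    m&=(P[...,2]>8)&(P[...,2]<75)
    pink=(hsv[...,1]>100)&((hsv[...,0]>160)); m&=~pink
    q=P[m]; print(n,'tin',len(q),q.min(0),q.max(0),np.median(q,0))
    np.save(f'/tmp/tin_{n}.npy',q)
    t=q[q[:,2]>52]; print(' ridge',len(t),t.mean(0), np.sort(t[:,2])[-5:])
    c,(w,h),ang=cv2.minAreaRect(q[:,:2].astype(np.float32)); print(' rect',c,w,h,ang)
    # board/any
    br=(hsv[...,0]<20)&(hsv[...,1]>90)&(P[...,2]>15)&(P[...,2]<112)&(f['range_z']>0)
    nl,L,st,ce=cv2.connectedComponentsWithStats(br.astype(np.uint8))
    for i in range(1,nl):
        if st[i,4]>80:
            q=P[L==i]; print(' brown',st[i],q.min(0).round(),q.max(0).round())
    for nm,mm in (('black',(hsv[...,2]<45)&(P[...,2]>8)&(P[...,2]<70)),('green',(hsv[...,0]>45)&(hsv[...,0]<85)&(hsv[...,1]>120)),('pink',pink)):
        nl,L,st,ce=cv2.connectedComponentsWithStats(mm.astype(np.uint8))
        for i in range(1,nl):
            if st[i,4]>80: q=P[L==i]; print(' ',nm,st[i],q.min(0).round(),q.max(0).round())
E
```

```text
scene tin 919 [495.3507506  -44.83657817   8.35972947] [589.77114334  92.84442212  63.87178855] [548.94400988  65.729929    52.9845783 ]
 ridge 484 [544.21243964  58.22922634  57.65150394] [63.00777929 63.0289164  63.23155007 63.2377351  63.87178855]
 rect (537.2259521484375, 22.75794219970703) 130.197265625 88.05927276611328 79.9528579711914
 brown [603   0  37  28 628] [-953.    3.   15.] [-905.  155.   94.]
 brown [ 260   19   74   43 1054] [  56. -786.   15.] [ 201. -457.   26.]
 brown [ 138   40  117   77 2033] [ 326. -823.   15.] [ 678. -493.   31.]
 brown [ 582   80   58   61 1017] [-380.  246.   15.] [-347.  435.  112.]
 brown [ 204  142  162  164 3053] [ 583. -304.   15.] [709. 220. 109.]
 brown [350 173  12  20  82] [401.   9.  19.] [444.  29.  64.]
  black [602   0  38  30 657] [-953.    1.    8.] [-905.  156.   70.]
  black [265  33  60  32 446] [ 112. -705.    8.] [ 201. -456.   25.]
  black [154  48  87  37 229] [ 363. -784.    8.] [ 632. -610.   22.]
  black [154  66 102  53 239] [ 323. -665.    8.] [ 660. -493.   23.]
  black [ 507   68   51   34 1213] [-408.    4.   
[... 1218 characters left out ...]
] [ 127. -710.   15.] [ 199. -490.   22.]
 brown [601 128  27  27 282] [-400. -584.   75.] [-384. -421.  112.]
 brown [ 245  135   65  133 2413] [ 579. -304.   15.] [708. 221. 107.]
 brown [316 209   9  22  81] [550.  37.  17.] [565.  83.  62.]
  black [434 125  20  25  93] [ 144. -688.    8.] [ 199. -481.   22.]
  black [340 296  32  29 802] [405. 311.   8.] [468. 356.  62.]
  green [388 160  38  12 254] [ 255. -362.    4.] [430. 820. 649.]
  pink [342 184  18  21 302] [ 430. -101.   17.] [518. 820. 649.]
  pink [329 187  11  20 146] [519. -74.  16.] [554. -29.  62.]
  pink [363 203  20  14 105] [397. -20.  27.] [448. 820. 649.]
  pink [366 210  27  29 556] [367.   8.   3.] [438. 820. 649.]
```

View pics/crop.png

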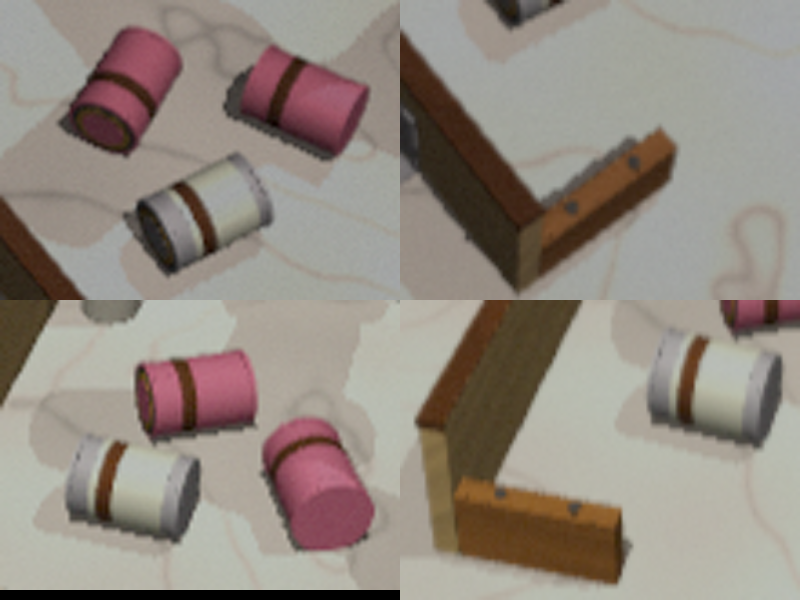

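The crop confirms it: the white tin has the dark lid end with the gold ring towards the board, plus steel rims. Next I'll fit the upstand frame and the tin axis.

```bash
python3 - <<'E'
from h import *
for n in('scene','side'):
    f=dict(np.load(f'/tmp/{n}.npz'));P=pts(f)
    def reg(lo,hi,zl,zh): 
        return P[np.all((P[...,:2]>lo)&(P[...,:2]<hi),-1)&(P[...,2]>zl)&(P[...,2]<zh)]
    top=reg([570,-310],[720,240],101,109)
    c,v=cv2.fitLine(top[:,:2].astype(np.float32),cv2.DIST_HUBER,0,.01,.01).reshape(2,2)[::-1]
    if v[1]<0:v=-v
    nrm=np.array([v[1],-v[0]]) # +x through board
    print(n,'board dir',v,'yaw',np.degrees(np.arctan2(nrm[1],nrm[0])),'n',len(top))
    d=(top[:,:2])@nrm; s=top[:,:2]@v; print(' top n-range',np.percentile(d,[1,5,50,95,99]),'s',s.min(),s.max(),'z',np.median(top[:,2]))
    al=P[np.all(np.isfinite(P),-1)]; dd=P[...,:2]@nrm; ss=P[...,:2]@v
    face=(P[...,2]>25)&(P[...,2]<95)&(ss<s.max()-60)&(ss>s.max()-340)&(abs(dd-np.median(d))<30)
    print(' face d',face.sum(),np.percentile(dd[face],[2,25,50,75,98]) if face.sum() else '')
    st=(P[...,2]>44)&(P[...,2]<54)&(dd<np.median(d)-15)&(dd>np.median(d)-140)&(abs(ss-s.max())<45)
    print(' stop top',st.sum(),'s',np.percentile(ss[st],[1,5,50,95,99]),'d',dd[st].min(),dd[st].max())
    q=np.load(f'/tmp/tin_{n}.npy'); q=q[(q[:,1]>15)]
    # cylinder fit: x,y of axis pt, yaw ; r=30 ; h=31
    from scipy.optimize import least_squares
    def res(p):
        u=np.array([np.cos(p[2]),np.sin(p[2])]); l=(q[:,:2]-p[:2])@[-u[1],u[0]]
        return np.hypot(l,q[:,2]-31)-30.3
    m0=q[:,:2].mean(0); best=min((least_squares(res,[*m0,y0],loss='soft_l1',f_scale=1.5) for y0 in(-.5,0,.5)),key=lambda r:r.cost)
    p=best.x;u=np.array([np.cos(p[2]),np.sin(p[2])]); t=(q[:,:2]-p[:2])@u; lo,hi=np.percentile(t,[.7,99.3])
    print(' tin yaw',np.degrees(p[2]),'base',p[:2]+lo*u,'lid',p[:2]+hi*u,'len',hi-lo,'med|r|',np.median(abs(best.fun)),len(q))
    Bc=p[:2]+(lo+hi)/2*u; print(' centre',Bc,'d',Bc@nrm,'s',Bc@v)
E
```

```text
scene board dir [0.06519062 0.9978728 ] yaw -3.7377982 n 1586
 top n-range [624.40511412 675.74750513 685.35645822 694.61882006 695.67066833] s -260.7802701550205 259.19902948056966 z 104.22522104571829
 face d 809 [692.24097084 692.96516666 693.37839874 693.94810865 697.73140429]
 stop top 343 s [240.22455272 241.51599605 250.39872851 258.09607942 258.79749657] d 565.0341472858568 670.010299233388
 tin yaw -9.599884829697132 base [500.56570305  61.97940471] lid [585.73377865  47.57447906] len 86.3776764291054 med|r| 1.3533638833041586 892
 centre [543.14974085  54.77694189] d 538.4234258672336 s 90.06869073949737
side board dir [0.06746595 0.99772155] yaw -3.8684528 n 820
 top n-range [604.46991628 645.7691042  683.56682006 693.68753437 695.5044251 ] s -257.8634676354813 260.2390903372179 z 104.3673232510846
 face d 754 [673.89803288 674.77981382 675.24797642 675.76385552 676.82345489]
 stop top 301 s [240.3980452  242.2885055  252.64365907 258.82171264 260.0839482 ] d 563.7757865246996 668.5358172548547
 tin yaw -9.486267284222293 base [499.65135754  61.04074109] lid [583.23551231  47.07414428] len 84.74300416598223 med|r| 1.0646234802466452 781
 centre [541.44343492  54.05744269] d 536.5627477545794 s 90.46327328164924
```

```bash
cat >> h.py <<'E'
import sys, os, json
YB=-3.8; DF=675.4; SF=241.0   # board yaw, face offset along n, stop inner face along v
n=np.array([np.cos(np.radians(YB)),np.sin(np.radians(YB))]); v=np.array([-n[1],n[0]])
def pose(d,s,z,th,yaw):
    """grasp point: d mm before face (neg), s mm before stop (neg), z; tilt th, yaw rel to board"""
    Rt=R.from_euler('z',YB+yaw,degrees=True)*R.from_euler('y',-th,degrees=True)*R.from_euler('x',180,degrees=True)
    p=np.r_[(d+DF)*n+(s+SF)*v,z]+19*Rt.as_matrix()[:,2]
    return p,Rt
def plan(g,*tg,ncall=1):
    """print call(s) going linearly from commanded pose to the target, 5*ncall rows"""
    c=json.load(open('/tmp/cmd.json')); p0=np.array(c['p']);R0=R.from_rotvec(c['r'])
    p1,R1=pose(*tg); rv=(R0.inv()*R1).as_rotvec()
    print('dist',np.linalg.norm(p1-p0),'ang',np.degrees(np.linalg.norm(rv)))
    pc,Rc=p0,R0
    for k in range(ncall):
        rows=[]
        for i in range(1,6):
            f=(5*k+i)/(5*ncall); p=p0+f*(p1-p0); Rr=R0*R.from_rotvec(f*rv)
            rows.append(list(np.round(Rc.inv().apply(p-pc)/800,4)+0.)+list(np.round((Rc.inv()*Rr).as_rotvec()/np.pi,4)+0.)+[g])
        print(json.dumps(sum(rows,[])))
        q=np.array(rows[-1]); pc=pc+Rc.apply(q[:3]*800); Rc=Rc*R.from_rotvec(q[3:6]*np.pi)
    json.dump({'p':list(pc),'r':list(Rc.as_rotvec())},open('/tmp/cmd.json','w'))
def obs():
    o=robot.get_obs(); Rm=R.from_euler('xyz',o['orientation'],degrees=True); t=o['eef_pos']
    c=json.load(open('/tmp/cmd.json')); e=t-np.array(c['p']); 
    gp=t-19*Rm.as_matrix()[:,2]; F=o['force']
    print('t %.2f grasp d %.1f s %.1f z %.1f'%(o['time'],gp[:2]@n-DF,gp[:2]@v-SF,gp[2]),'err',e.round(1),'rot',np.degrees((R.from_rotvec(c['r']).inv()*Rm).as_rotvec()).round(1),
     'F n,s,z',np.round([F[:2]@n,F[:2]@v,F[2]],2),'w %.1f'%o['gripper_width'],'q',o['qpos'].round(0))
E
python3 - <<'E'
from h import *
R0=R.from_euler('xyz',[180,0,18.0],degrees=True) 
R0=R.from_euler('xyz',robot.get_obs()['orientation'],degrees=True)
json.dump({'p':[162.077,-499.376,226.741],'r':list(R0.as_rotvec())},open('/tmp/cmd.json','w'))
plan(1,537.5-DF,90.3-SF,200,-20,-5.7,ncall=4)
E
```

```text
dist 670.5761744762646 ang 33.86707253800554
[0.0329, -0.0258, 0.0028, 0.0013, -0.0054, 0.0076, 1, 0.0659, -0.0515, 0.0057, 0.0026, -0.0109, 0.0151, 1, 0.0988, -0.0773, 0.0085, 0.0039, -0.0163, 0.0227, 1, 0.1317, -0.1031, 0.0113, 0.0052, -0.0218, 0.0302, 1, 0.1646, -0.1289, 0.0141, 0.0066, -0.0272, 0.0378, 1]
[0.0298, -0.0294, 0.0008, 0.0013, -0.0055, 0.0076, 1, 0.0596, -0.0589, 0.0015, 0.0026, -0.0109, 0.0151, 1, 0.0894, -0.0884, 0.0022, 0.0039, -0.0164, 0.0227, 1, 0.1192, -0.1179, 0.0029, 0.0052, -0.0218, 0.0302, 1, 0.149, -0.1473, 0.0036, 0.0065, -0.0273, 0.0378, 1]
[0.0261, -0.0328, -0.001, 0.0013, -0.0054, 0.0075, 1, 0.0522, -0.0656, -0.0021, 0.0026, -0.0108, 0.0151, 1, 0.0782, -0.0984, -0.0031, 0.0039, -0.0163, 0.0227, 1, 0.1043, -0.1312, -0.0042, 0.0052, -0.0217, 0.0302, 1, 0.1304, -0.164, -0.0052, 0.0066, -0.0272, 0.0378, 1]
[0.0218, -0.0357, -0.0024, 0.0013, -0.0054, 0.0075, 1, 0.0437, -0.0714, -0.0048, 0.0026, -0.0109, 0.0151, 1, 0.0655, -0.107, -0.0072, 0.0039, -0.0163, 0.0227, 1, 0.0874, -0.1427, -0.0096, 0.0052, -0.0218, 0.0302, 1, 0.1092, -0.1784, -0.0119, 0.0065, -0.0272, 0.0378, 1]
```

drive_tool(
  commands=[0.0329, -0.0258, 0.0028, 0.0013, -0.0054, 0.0076, 1, 0.0659, -0.0515, 0.0057, 0.0026, -0.0109, 0.0151, 1, 0.0988, -0.0773, 0.0085, 0.0039, -0.0163, 0.0227, 1, 0.1317, -0.1031, 0.0113, 0.0052, -0.0218, 0.0302, 1, 0.1646, -0.1289, 0.0141, 0.0066, -0.0272, 0.0378, 1],
)

```text
time: 0.52
eef_pos: [255.8, -359.1, 215.1]
orientation: [-179.1, 5.0, 11.1]
force: [1.4, -0.5, -0.2]
gripper_width: 91.9
```

drive_tool(
  commands=[0.0298, -0.0294, 0.0008, 0.0013, -0.0055, 0.0076, 1, 0.0596, -0.0589, 0.0015, 0.0026, -0.0109, 0.0151, 1, 0.0894, -0.0884, 0.0022, 0.0039, -0.0164, 0.0227, 1, 0.1192, -0.1179, 0.0029, 0.0052, -0.0218, 0.0302, 1, 0.149, -0.1473, 0.0036, 0.0065, -0.0273, 0.0378, 1],
)

```text
time: 0.93
eef_pos: [349.4, -220.3, 203.9]
orientation: [-178.8, 10.1, 4.4]
force: [0.6, -1.3, -0.2]
gripper_width: 91.5
```

drive_tool(
  commands=[0.0261, -0.0328, -0.001, 0.0013, -0.0054, 0.0075, 1, 0.0522, -0.0656, -0.0021, 0.0026, -0.0108, 0.0151, 1, 0.0782, -0.0984, -0.0031, 0.0039, -0.0163, 0.0227, 1, 0.1043, -0.1312, -0.0042, 0.0052, -0.0217, 0.0302, 1, 0.1304, -0.164, -0.0052, 0.0066, -0.0272, 0.0378, 1],
)

```text
time: 1.35
eef_pos: [443.0, -81.5, 192.4]
orientation: [-179.1, 15.1, -2.5]
force: [0.9, 0.4, 0.0]
gripper_width: 91.8
```

drive_tool(
  commands=[0.0218, -0.0357, -0.0024, 0.0013, -0.0054, 0.0075, 1, 0.0437, -0.0714, -0.0048, 0.0026, -0.0109, 0.0151, 1, 0.0655, -0.107, -0.0072, 0.0039, -0.0163, 0.0227, 1, 0.0874, -0.1427, -0.0096, 0.0052, -0.0218, 0.0302, 1, 0.1092, -0.1784, -0.0119, 0.0065, -0.0272, 0.0378, 1],
)

```text
time: 1.77
eef_pos: [536.3, 57.1, 180.9]
orientation: [179.9, 20.1, -9.6]
force: [0.5, -0.5, -0.3]
gripper_width: 91.8
```

```bash
python3 - <<'E'
from h import *
obs()
f=grab('wrist'); save(f['pixels'],'w1')
plan(1,537.5-DF,90.3-SF,32,-20,-5.7,ncall=2)
E
```

```text
t 1.77 grasp d -137.5 s -149.1 z 198.7 err [ 0.5  1.6 -1.2] rot [-0.1 -0.1  0.1] F n,s,z [ 0.52 -0.51 -0.29] w 91.8 q [-3. 35. 72.  2. 93. 96.]
dist 167.9740580337338 ang 0.0063610876478584705
[0.0072, 0.0, 0.0197, 0.0, 0.0, 0.0, 1, 0.0144, 0.0, 0.0395, 0.0, 0.0, 0.0, 1, 0.0216, 0.0, 0.0592, 0.0, 0.0, 0.0, 1, 0.0287, 0.0, 0.0789, 0.0, 0.0, 0.0, 1, 0.0359, 0.0, 0.0986, 0.0, 0.0, 0.0, 1]
[0.0072, 0.0, 0.0198, 0.0, 0.0, 0.0, 1, 0.0144, 0.0, 0.0395, 0.0, 0.0, 0.0, 1, 0.0216, 0.0, 0.0592, 0.0, 0.0, 0.0, 1, 0.0288, 0.0, 0.079, 0.0, 0.0, 0.0, 1, 0.036, 0.0, 0.0987, 0.0, 0.0, 0.0, 1]
```

View pics/w1.png

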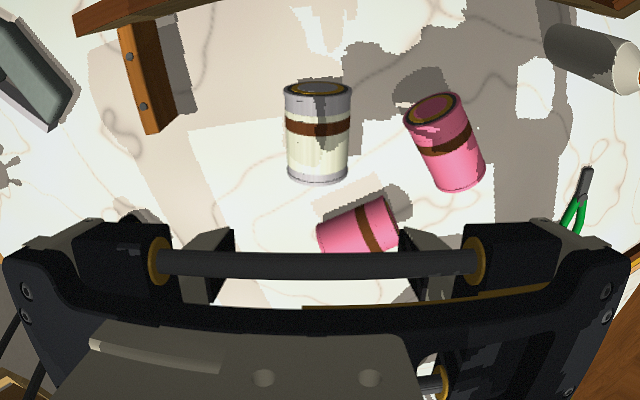

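The wrist view shows the steel tin at (317,130) centred between the fingers (222 to 410) and aligned. The pink tin at (445,140) clears the right finger by about 13 mm. Descending.

drive_tool(
  commands=[0.0072, 0.0, 0.0197, 0.0, 0.0, 0.0, 1, 0.0144, 0.0, 0.0395, 0.0, 0.0, 0.0, 1, 0.0216, 0.0, 0.0592, 0.0, 0.0, 0.0, 1, 0.0287, 0.0, 0.0789, 0.0, 0.0, 0.0, 1, 0.0359, 0.0, 0.0986, 0.0, 0.0, 0.0, 1],
)

```text
time: 2.23
eef_pos: [535.6, 55.5, 96.3]
orientation: [179.9, 20.0, -9.5]
force: [-0.1, 0.1, -0.2]
gripper_width: 91.9
```

drive_tool(
  commands=[0.0072, 0.0, 0.0198, 0.0, 0.0, 0.0, 1, 0.0144, 0.0, 0.0395, 0.0, 0.0, 0.0, 1, 0.0216, 0.0, 0.0592, 0.0, 0.0, 0.0, 1, 0.0288, 0.0, 0.079, 0.0, 0.0, 0.0, 1, 0.036, 0.0, 0.0987, 0.0, 0.0, 0.0, 1],
)

```text
time: 2.65
eef_pos: [535.6, 55.2, 12.2]
orientation: [179.9, 20.0, -9.5]
force: [0.2, -0.3, -0.2]
gripper_width: 91.6
```

drive_tool(
  commands=[0, 0, 0, 0, 0, 0, 1, 0, 0, 0, 0, 0, 0, 0.7, 0, 0, 0, 0, 0, 0, 0.5, 0, 0, 0, 0, 0, 0, 0.4, 0, 0, 0, 0, 0, 0, 0.35],
  squeeze=10,
)

```text
time: 3.07
eef_pos: [536.6, 55.2, 14.5]
orientation: [179.9, 19.9, -9.5]
force: [-0.1, -1.4, -0.3]
gripper_width: 70.0
```

drive_tool(
  commands=[0, 0, 0, 0, 0, 0, 0.2, 0, 0, 0, 0, 0, 0, 0.1, 0, 0, 0, 0, 0, 0, -1, 0, 0, 0, 0, 0, 0, -1, 0, 0, 0, 0, 0, 0, -1],
  squeeze=10,
)

```text
time: 3.48
eef_pos: [536.4, 55.4, 14.1]
orientation: [179.9, 19.9, -9.5]
force: [0.9, 1.4, 6.6]
gripper_width: 59.5
```

```bash
python3 - <<'E'
from h import *
obs()
plan(-1,-115,90.3-SF,130,-20,-5.7,ncall=2)
print('rotate');plan(-1,-115,90.3-SF,120,20,0,ncall=3)
E
```

```text
t 3.48 grasp d -137.4 s -150.8 z 31.9 err [ 0.5 -0.2 -0. ] rot [-0.1  0.1  0. ] F n,s,z [0.8  1.5  6.58] w 59.5 q [-3. 46. 81.  2. 73. 95.]
dist 100.65398480796141 ang 0.006361087647871709
[-0.0015, -0.0003, -0.0125, 0.0, 0.0, 0.0, -1, -0.003, -0.0006, -0.025, 0.0, 0.0, 0.0, -1, -0.0046, -0.0009, -0.0375, 0.0, 0.0, 0.0, -1, -0.0061, -0.0011, -0.0499, 0.0, 0.0, 0.0, -1, -0.0076, -0.0014, -0.0624, 0.0, 0.0, 0.0, -1]
[-0.0015, -0.0003, -0.0125, 0.0, 0.0, 0.0, -1, -0.003, -0.0006, -0.025, 0.0, 0.0, 0.0, -1, -0.0045, -0.0009, -0.0375, 0.0, 0.0, 0.0, -1, -0.0061, -0.0012, -0.05, 0.0, 0.0, 0.0, -1, -0.0076, -0.0015, -0.0625, 0.0, 0.0, 0.0, -1]
rotate
dist 16.417351894901845 ang 40.386522839510214
[0.0013, -0.0001, 0.0004, 0.0, 0.0148, -0.0022, -1, 0.0026, -0.0001, 0.0008, 0.0, 0.0296, -0.0043, -1, 0.0039, -0.0002, 0.0012, 0.0, 0.0444, -0.0065, -1, 0.0052, -0.0002, 0.0017, 0.0, 0.0592, -0.0086, -1, 0.0065, -0.0003, 0.0021, 0.0, 0.074, -0.0108, -1]
[0.0012, 0.0, 0.0007, 0.0, 0.0148, -0.0021, -1, 0.0024, 0.0, 0.0014, 0.0, 0.0296, -0.0043, -1, 0.0035, 0.0, 0.0021, 0.0, 0.0444, -0.0064, -1, 0.0047, 0.0, 0.0028, 0.0, 0.0592, -0.0086, -1, 0.0059, 0.0, 0.0035, 0.0, 0.074, -0.0108, -1]
[0.001, 0.0, 0.001, 0.0, 0.0148, -0.0021, -1, 0.0019, 0.0, 0.0019, 0.0, 0.0296, -0.0043, -1, 0.0029, 0.0001, 0.0029, 0.0, 0.0444, -0.0064, -1, 0.0039, 0.0001, 0.0038, 0.0, 0.0592, -0.0086, -1, 0.0049, 0.0001, 0.0048, 0.0, 0.074, -0.0107, -1]
```

drive_tool(
  commands=[-0.0015, -0.0003, -0.0125, 0.0, 0.0, 0.0, -1, -0.003, -0.0006, -0.025, 0.0, 0.0, 0.0, -1, -0.0046, -0.0009, -0.0375, 0.0, 0.0, 0.0, -1, -0.0061, -0.0011, -0.0499, 0.0, 0.0, 0.0, -1, -0.0076, -0.0014, -0.0624, 0.0, 0.0, 0.0, -1],
  squeeze=20,
)

```text
time: 3.9
eef_pos: [547.7, 54.5, 63.5]
orientation: [179.9, 19.9, -9.5]
force: [0.1, 0.2, -4.1]
gripper_width: 59.6
```

drive_tool(
  commands=[-0.0015, -0.0003, -0.0125, 0.0, 0.0, 0.0, -1, -0.003, -0.0006, -0.025, 0.0, 0.0, 0.0, -1, -0.0045, -0.0009, -0.0375, 0.0, 0.0, 0.0, -1, -0.0061, -0.0012, -0.05, 0.0, 0.0, 0.0, -1, -0.0076, -0.0015, -0.0625, 0.0, 0.0, 0.0, -1],
)

```text
time: 4.32
eef_pos: [558.9, 53.9, 112.5]
orientation: [179.9, 20.0, -9.5]
force: [0.8, -0.2, -3.6]
gripper_width: 59.7
```

drive_tool(
  commands=[0.0013, -0.0001, 0.0004, 0.0, 0.0148, -0.0022, -1, 0.0026, -0.0001, 0.0008, 0.0, 0.0296, -0.0043, -1, 0.0039, -0.0002, 0.0012, 0.0, 0.0444, -0.0065, -1, 0.0052, -0.0002, 0.0017, 0.0, 0.0592, -0.0086, -1, 0.0065, -0.0003, 0.0021, 0.0, 0.074, -0.0108, -1],
)

```text
time: 4.73
eef_pos: [563.1, 53.4, 108.7]
orientation: [-179.6, 6.5, -7.6]
force: [-0.0, -0.3, -4.2]
gripper_width: 59.6
```

drive_tool(
  commands=[0.0012, 0.0, 0.0007, 0.0, 0.0148, -0.0021, -1, 0.0024, 0.0, 0.0014, 0.0, 0.0296, -0.0043, -1, 0.0035, 0.0, 0.0021, 0.0, 0.0444, -0.0064, -1, 0.0047, 0.0, 0.0028, 0.0, 0.0592, -0.0086, -1, 0.0059, 0.0, 0.0035, 0.0, 0.074, -0.0108, -1],
)

```text
time: 5.15
eef_pos: [567.2, 52.9, 105.4]
orientation: [-179.6, -6.8, -5.7]
force: [-0.5, 0.2, -4.0]
gripper_width: 59.4
```

drive_tool(
  commands=[0.001, 0.0, 0.001, 0.0, 0.0148, -0.0021, -1, 0.0019, 0.0, 0.0019, 0.0, 0.0296, -0.0043, -1, 0.0029, 0.0001, 0.0029, 0.0, 0.0444, -0.0064, -1, 0.0039, 0.0001, 0.0038, 0.0, 0.0592, -0.0086, -1, 0.0049, 0.0001, 0.0048, 0.0, 0.074, -0.0107, -1],
)

```text
time: 5.57
eef_pos: [571.4, 52.4, 101.9]
orientation: [179.9, -20.1, -3.8]
force: [0.2, 0.2, -3.3]
gripper_width: 59.4
```

```bash
python3 - <<'E'
from h import *
obs()
a=grab('side');b=grab('scene')
im=np.zeros((600,800,3),np.uint8); im[:,:400]=cv2.resize(a['pixels'][120:285,240:350],(400,600)); im[:,400:]=cv2.resize(b['pixels'][120:285,240:350],(400,600))
save(im,'lift')
E
```

```text
t 5.57 grasp d -115.3 s -150.8 z 119.8 err [-0.3 -0.1 -0.2] rot [-0.1  0.1 -0. ] F n,s,z [ 0.15  0.23 -3.26] w 59.4 q [ -2.  24. 107.  -1.  29.  93.]
```

View pics/lift.png

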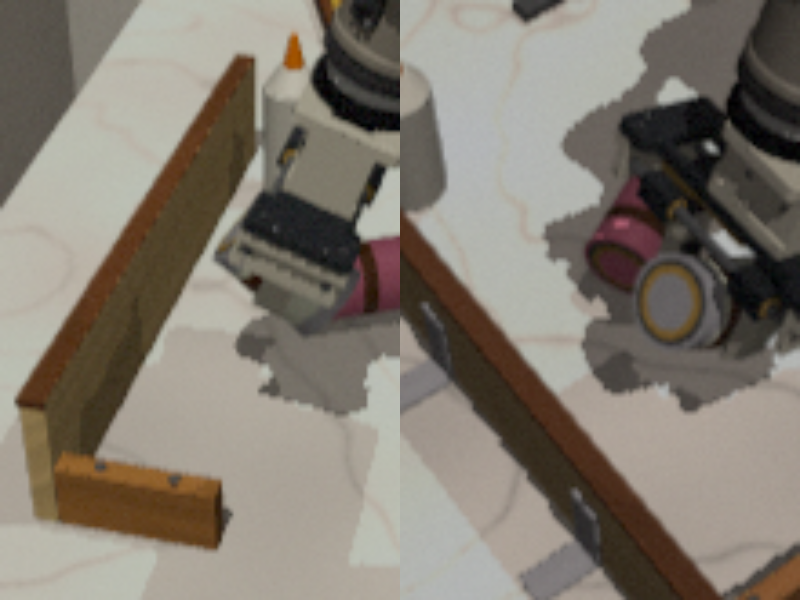

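```bash
python3 - <<'E'
from h import *
plan(-1,-58,-150.7,84,20,0,ncall=2)
plan(-1,-54,-150.7,84,20,0)
plan(-1,-52.5,-150.7,84,20,0)
E
```

```text
dist 67.38694724561509 ang 0.00901020659640344
[0.0052, 0.0, 0.0067, 0.0, 0.0, 0.0, -1, 0.0103, 0.0, 0.0133, 0.0, 0.0, 0.0, -1, 0.0155, 0.0, 0.02, 0.0, 0.0, 0.0, -1, 0.0206, 0.0, 0.0266, 0.0, 0.0, 0.0, -1, 0.0258, 0.0, 0.0333, 0.0, 0.0, 0.0, -1]
[0.0051, 0.0, 0.0067, 0.0, 0.0, 0.0, -1, 0.0103, 0.0, 0.0133, 0.0, 0.0, 0.0, -1, 0.0154, 0.0, 0.02, 0.0, 0.0, 0.0, -1, 0.0206, 0.0, 0.0267, 0.0, 0.0, 0.0, -1, 0.0257, 0.0, 0.0333, 0.0, 0.0, 0.0, -1]
dist 4.037385155539432 ang 0.00901020659640344
[0.0009, 0.0, 0.0003, 0.0, 0.0, 0.0, -1, 0.0019, 0.0, 0.0007, 0.0, 0.0, 0.0, -1, 0.0028, 0.0, 0.001, 0.0, 0.0, 0.0, -1, 0.0038, 0.0, 0.0014, 0.0, 0.0, 0.0, -1, 0.0047, 0.0, 0.0017, 0.0, 0.0, 0.0, -1]
dist 1.5391012398363193 ang 0.00901020659640344
[0.0004, 0.0, 0.0001, 0.0, 0.0, 0.0, -1, 0.0007, 0.0, 0.0003, 0.0, 0.0, 0.0, -1, 0.0011, 0.0, 0.0004, 0.0, 0.0, 0.0, -1, 0.0014, 0.0, 0.0005, 0.0, 0.0, 0.0, -1, 0.0018, 0.0, 0.0007, 0.0, 0.0, 0.0, -1]
```

drive_tool(
  commands=[0.0052, 0.0, 0.0067, 0.0, 0.0, 0.0, -1, 0.0103, 0.0, 0.0133, 0.0, 0.0, 0.0, -1, 0.0155, 0.0, 0.02, 0.0, 0.0, 0.0, -1, 0.0206, 0.0, 0.0266, 0.0, 0.0, 0.0, -1, 0.0258, 0.0, 0.0333, 0.0, 0.0, 0.0, -1],
)

```text
time: 6.08
eef_pos: [601.1, 50.3, 82.9]
orientation: [179.9, -20.0, -3.8]
force: [0.2, -0.5, -4.2]
gripper_width: 59.5
```

drive_tool(
  commands=[0.0051, 0.0, 0.0067, 0.0, 0.0, 0.0, -1, 0.0103, 0.0, 0.0133, 0.0, 0.0, 0.0, -1, 0.0154, 0.0, 0.02, 0.0, 0.0, 0.0, -1, 0.0206, 0.0, 0.0267, 0.0, 0.0, 0.0, -1, 0.0257, 0.0, 0.0333, 0.0, 0.0, 0.0, -1],
)

```text
time: 6.5
eef_pos: [629.1, 48.5, 65.1]
orientation: [179.9, -20.0, -3.8]
force: [0.6, 0.1, -4.3]
gripper_width: 59.8
```

drive_tool(
  commands=[0.0009, 0.0, 0.0003, 0.0, 0.0, 0.0, -1, 0.0019, 0.0, 0.0007, 0.0, 0.0, 0.0, -1, 0.0028, 0.0, 0.001, 0.0, 0.0, 0.0, -1, 0.0038, 0.0, 0.0014, 0.0, 0.0, 0.0, -1, 0.0047, 0.0, 0.0017, 0.0, 0.0, 0.0, -1],
  squeeze=10,
)

```text
time: 6.92
eef_pos: [632.5, 48.3, 65.8]
orientation: [179.9, -20.0, -3.8]
force: [-0.6, 0.8, -4.2]
gripper_width: 59.9
```

```bash
python3 - <<'E'
from h import *
obs()
a=grab('side')
save(cv2.resize(a['pixels'][130:250,230:390],(800,600),interpolation=cv2.INTER_CUBIC),'press0')
E
```

```text
t 6.92 grasp d -54.0 s -150.8 z 83.6 err [-1.5 -0.1 -0.3] rot [-0.1  0.  -0. ] F n,s,z [-0.7   0.71 -4.18] w 59.9 q [ -2.  32. 100.  -1.  28.  93.]
```

View pics/press0.png

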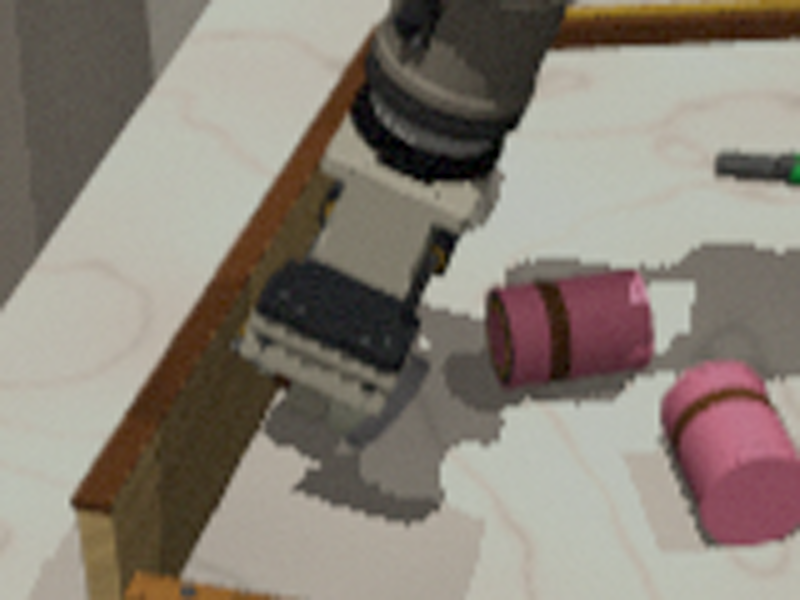

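The tin is held leaning with its rim just short of the board, and the fingers clear the wood. Stepping in gently.

drive_tool(
  commands=[0.0004, 0.0, 0.0001, 0.0, 0.0, 0.0, -1, 0.0007, 0.0, 0.0003, 0.0, 0.0, 0.0, -1, 0.0011, 0.0, 0.0004, 0.0, 0.0, 0.0, -1, 0.0014, 0.0, 0.0005, 0.0, 0.0, 0.0, -1, 0.0018, 0.0, 0.0007, 0.0, 0.0, 0.0, -1],
)

```text
time: 7.38
eef_pos: [634.0, 48.2, 65.5]
orientation: [179.9, -20.0, -3.8]
force: [0.4, -0.7, -3.8]
gripper_width: 59.8
```

```bash
python3 - <<'E'
from h import *
obs()
for d in (-51.5,-50.5): plan(-1,d,-150.7,84,20,0)
E
```

```text
t 7.38 grasp d -52.5 s -150.9 z 83.4 err [ 0.  -0.2 -0.6] rot [-0.1  0.  -0. ] F n,s,z [ 0.45 -0.65 -3.8 ] w 59.8 q [-2. 32. 99. -1. 28. 93.]
dist 0.9945466084652497 ang 0.00901020659640344
[0.0002, 0.0, 0.0001, 0.0, 0.0, 0.0, -1, 0.0005, 0.0, 0.0002, 0.0, 0.0, 0.0, -1, 0.0007, 0.0, 0.0002, 0.0, 0.0, 0.0, -1, 0.0009, 0.0, 0.0003, 0.0, 0.0, 0.0, -1, 0.0012, 0.0, 0.0004, 0.0, 0.0, 0.0, -1]
dist 0.982860063581924 ang 0.00901020659640344
[0.0002, 0.0, 0.0001, 0.0, 0.0, 0.0, -1, 0.0005, 0.0, 0.0002, 0.0, 0.0, 0.0, -1, 0.0007, 0.0, 0.0003, 0.0, 0.0, 0.0, -1, 0.0009, 0.0, 0.0003, 0.0, 0.0, 0.0, -1, 0.0012, 0.0, 0.0004, 0.0, 0.0, 0.0, -1]
```

drive_tool(
  commands=[0.0002, 0.0, 0.0001, 0.0, 0.0, 0.0, -1, 0.0005, 0.0, 0.0002, 0.0, 0.0, 0.0, -1, 0.0007, 0.0, 0.0002, 0.0, 0.0, 0.0, -1, 0.0009, 0.0, 0.0003, 0.0, 0.0, 0.0, -1, 0.0012, 0.0, 0.0004, 0.0, 0.0, 0.0, -1],
)

```text
time: 7.8
eef_pos: [634.5, 48.2, 65.2]
orientation: [179.9, -19.9, -3.8]
force: [-4.1, 0.1, -3.1]
gripper_width: 59.5
```

drive_tool(
  commands=[0.0002, 0.0, 0.0001, 0.0, 0.0, 0.0, -1, 0.0005, 0.0, 0.0002, 0.0, 0.0, 0.0, -1, 0.0007, 0.0, 0.0003, 0.0, 0.0, 0.0, -1, 0.0009, 0.0, 0.0003, 0.0, 0.0, 0.0, -1, 0.0012, 0.0, 0.0004, 0.0, 0.0, 0.0, -1],
)

```text
time: 8.22
eef_pos: [634.8, 48.2, 64.8]
orientation: [179.9, -19.9, -3.8]
force: [-6.4, -0.0, -2.5]
gripper_width: 59.7
```

```bash
python3 - <<'E'
from h import *
obs()
for d in (-50,-49.5): plan(-1,d,-150.7,84,20,0)
E
```

```text
t 8.22 grasp d -51.6 s -150.8 z 82.7 err [-1.2 -0.1 -1.3] rot [-0.1 -0.1 -0. ] F n,s,z [-6.34 -0.47 -2.47] w 59.7 q [-2. 32. 99. -1. 29. 93.]
dist 0.4727844722332719 ang 0.00901020659640344
[0.0001, 0.0, 0.0, 0.0, 0.0, 0.0, -1, 0.0002, 0.0, 0.0001, 0.0, 0.0, 0.0, -1, 0.0003, 0.0, 0.0001, 0.0, 0.0, 0.0, -1, 0.0004, 0.0, 0.0002, 0.0, 0.0, 0.0, -1, 0.0005, 0.0, 0.0002, 0.0, 0.0, 0.0, -1]
dist 0.5412305745456076 ang 0.00901020659640344
[0.0001, 0.0, 0.0001, 0.0, 0.0, 0.0, -1, 0.0003, 0.0, 0.0001, 0.0, 0.0, 0.0, -1, 0.0004, 0.0, 0.0002, 0.0, 0.0, 0.0, -1, 0.0005, 0.0, 0.0002, 0.0, 0.0, 0.0, -1, 0.0006, 0.0, 0.0003, 0.0, 0.0, 0.0, -1]
```

Contact is made: 6.3 N at d = -51.6 mm, where about -52.5 was predicted. Now the arc.

```bash
cat >> h.py <<'E'
def arc(phi,b=1.3,zc=87.6):
    f=np.radians(phi); d=-(42.5*np.sin(f)+31*np.cos(f))+b; z=zc-(42.5*np.cos(f)-31*np.sin(f))
    print('phi',phi,round(d,2),round(z,2)); plan(-1,d,-150.7,z,20,0)
E
python3 - <<'E'
from h import *
p,r=pose(-50.5,-150.7,84,20,0); json.dump({'p':list(p),'r':list(r.as_rotvec())},open('/tmp/cmd.json','w'))
arc(46);arc(42)
E
```

```text
phi 46 -50.81 80.38
dist 3.6363743781323192 ang 7.271419187716497e-15
[-0.0004, 0.0, 0.0008, 0.0, 0.0, 0.0, -1, -0.0008, 0.0, 0.0017, 0.0, 0.0, 0.0, -1, -0.0011, 0.0, 0.0025, 0.0, 0.0, 0.0, -1, -0.0015, 0.0, 0.0033, 0.0, 0.0, 0.0, -1, -0.0019, 0.0, 0.0041, 0.0, 0.0, 0.0, -1]
phi 42 -50.18 76.76
dist 3.692847146167528 ang 7.271419187716497e-15
[-0.0002, 0.0, 0.0009, 0.0, 0.0, 0.0, -1, -0.0003, 0.0, 0.0018, 0.0, 0.0, 0.0, -1, -0.0005, 0.0, 0.0027, 0.0, 0.0, 0.0, -1, -0.0007, 0.0, 0.0036, 0.0, 0.0, 0.0, -1, -0.0008, 0.0, 0.0045, 0.0, 0.0, 0.0, -1]
```

drive_tool(
  commands=[-0.0004, 0.0, 0.0008, 0.0, 0.0, 0.0, -1, -0.0008, 0.0, 0.0017, 0.0, 0.0, 0.0, -1, -0.0011, 0.0, 0.0025, 0.0, 0.0, 0.0, -1, -0.0015, 0.0, 0.0033, 0.0, 0.0, 0.0, -1, -0.0019, 0.0, 0.0041, 0.0, 0.0, 0.0, -1],
)

```text
time: 8.63
eef_pos: [635.5, 48.1, 61.7]
orientation: [179.9, -20.0, -3.8]
force: [-4.4, -0.1, -2.8]
gripper_width: 59.5
```

drive_tool(
  commands=[-0.0002, 0.0, 0.0009, 0.0, 0.0, 0.0, -1, -0.0003, 0.0, 0.0018, 0.0, 0.0, 0.0, -1, -0.0005, 0.0, 0.0027, 0.0, 0.0, 0.0, -1, -0.0007, 0.0, 0.0036, 0.0, 0.0, 0.0, -1, -0.0008, 0.0, 0.0045, 0.0, 0.0, 0.0, -1],
)

```text
time: 9.05
eef_pos: [636.6, 48.0, 58.4]
orientation: [179.9, -20.0, -3.8]
force: [-4.3, 0.1, -2.3]
gripper_width: 60.0
```

```bash
python3 - <<'E'
from h import *
obs()
arc(38);arc(34)
E
```

```text
t 9.05 grasp d -49.9 s -150.9 z 76.2 err [ 0.3 -0.2 -0.6] rot [-0.1  0.  -0. ] F n,s,z [-4.33 -0.15 -2.25] w 60.0 q [-2. 33. 99. -1. 28. 93.]
phi 38 -49.29 73.2
dist 3.7077059919272637 ang 7.271419187716497e-15
[-0.0001, 0.0, 0.0009, 0.0, 0.0, 0.0, -1, -0.0002, 0.0, 0.0018, 0.0, 0.0, 0.0, -1, -0.0003, 0.0, 0.0028, 0.0, 0.0, 0.0, -1, -0.0004, 0.0, 0.0037, 0.0, 0.0, 0.0, -1, -0.0005, 0.0, 0.0046, 0.0, 0.0, 0.0, -1]
phi 34 -48.17 69.7
dist 3.677657046558741 ang 7.271419187716497e-15
[0.0, 0.0, 0.0009, 0.0, 0.0, 0.0, -1, -0.0001, 0.0, 0.0018, 0.0, 0.0, 0.0, -1, -0.0001, 0.0, 0.0028, 0.0, 0.0, 0.0, -1, -0.0001, 0.0, 0.0037, 0.0, 0.0, 0.0, -1, -0.0002, 0.0, 0.0046, 0.0, 0.0, 0.0, -1]
```

drive_tool(
  commands=[-0.0001, 0.0, 0.0009, 0.0, 0.0, 0.0, -1, -0.0002, 0.0, 0.0018, 0.0, 0.0, 0.0, -1, -0.0003, 0.0, 0.0028, 0.0, 0.0, 0.0, -1, -0.0004, 0.0, 0.0037, 0.0, 0.0, 0.0, -1, -0.0005, 0.0, 0.0046, 0.0, 0.0, 0.0, -1],
)

```text
time: 9.47
eef_pos: [637.6, 47.9, 54.9]
orientation: [179.9, -20.1, -3.8]
force: [-3.1, 0.8, -2.2]
gripper_width: 60.0
```

drive_tool(
  commands=[0.0, 0.0, 0.0009, 0.0, 0.0, 0.0, -1, -0.0001, 0.0, 0.0018, 0.0, 0.0, 0.0, -1, -0.0001, 0.0, 0.0028, 0.0, 0.0, 0.0, -1, -0.0001, 0.0, 0.0037, 0.0, 0.0, 0.0, -1, -0.0002, 0.0, 0.0046, 0.0, 0.0, 0.0, -1],
)

```text
time: 9.88
eef_pos: [638.7, 47.9, 51.4]
orientation: [179.9, -20.1, -3.8]
force: [-1.8, -0.2, -2.5]
gripper_width: 59.5
```

```bash
python3 - <<'E'
from h import *
obs()
arc(30);arc(26)
a=grab('side')
save(cv2.resize(a['pixels'][150:270,230:390],(800,600),interpolation=cv2.INTER_CUBIC),'press1')
E
```

```text
t 9.88 grasp d -47.8 s -150.9 z 69.2 err [ 0.4 -0.2 -0.5] rot [-0.1  0.1 -0. ] F n,s,z [-1.82 -0.35 -2.48] w 59.5 q [-2. 34. 99. -1. 27. 93.]
phi 30 -46.8 66.29
dist 3.6676754029820815 ang 7.271419187716497e-15
[0.0, 0.0, 0.0009, 0.0, 0.0, 0.0, -1, 0.0001, 0.0, 0.0018, 0.0, 0.0, 0.0, -1, 0.0001, 0.0, 0.0027, 0.0, 0.0, 0.0, -1, 0.0001, 0.0, 0.0037, 0.0, 0.0, 0.0, -1, 0.0002, 0.0, 0.0046, 0.0, 0.0, 0.0, -1]
phi 26 -45.19 62.99
dist 3.65506797964459 ang 7.271419187716497e-15
[0.0001, 0.0, 0.0009, 0.0, 0.0, 0.0, -1, 0.0002, 0.0, 0.0018, 0.0, 0.0, 0.0, -1, 0.0003, 0.0, 0.0027, 0.0, 0.0, 0.0, -1, 0.0004, 0.0, 0.0036, 0.0, 0.0, 0.0, -1, 0.0005, 0.0, 0.0045, 0.0, 0.0, 0.0, -1]
```

View pics/press1.png

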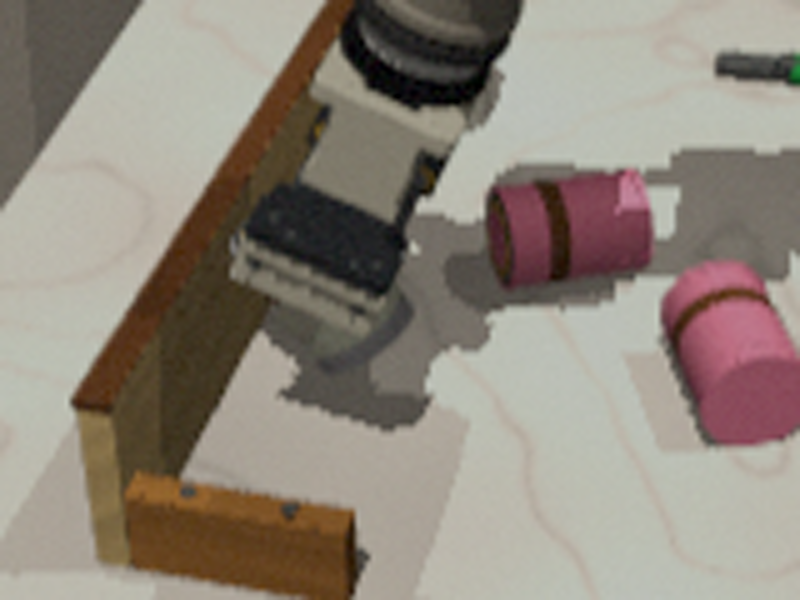

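The base edge visible at (375,330) has swung down, so the tin is turning. The force is easing off (1.8 N), so I'll add inward bias.

```bash
python3 - <<'E'
from h import *
p,r=pose(-48.17,-150.7,69.7,20,0); json.dump({'p':list(p),'r':list(r.as_rotvec())},open('/tmp/cmd.json','w'))
arc(30,1.9);arc(26,2.2)
E
```

```text
phi 30 -46.2 66.29
dist 3.9363620460765687 ang 7.271419187716497e-15
[0.0002, 0.0, 0.001, 0.0, 0.0, 0.0, -1, 0.0003, 0.0, 0.0019, 0.0, 0.0, 0.0, -1, 0.0005, 0.0, 0.0029, 0.0, 0.0, 0.0, -1, 0.0007, 0.0, 0.0039, 0.0, 0.0, 0.0, -1, 0.0009, 0.0, 0.0048, 0.0, 0.0, 0.0, -1]
phi 26 -44.29 62.99
dist 3.8421948449539376 ang 7.271419187716497e-15
[0.0002, 0.0, 0.0009, 0.0, 0.0, 0.0, -1, 0.0003, 0.0, 0.0019, 0.0, 0.0, 0.0, -1, 0.0005, 0.0, 0.0028, 0.0, 0.0, 0.0, -1, 0.0006, 0.0, 0.0038, 0.0, 0.0, 0.0, -1, 0.0008, 0.0, 0.0047, 0.0, 0.0, 0.0, -1]
```

drive_tool(
  commands=[0.0002, 0.0, 0.001, 0.0, 0.0, 0.0, -1, 0.0003, 0.0, 0.0019, 0.0, 0.0, 0.0, -1, 0.0005, 0.0, 0.0029, 0.0, 0.0, 0.0, -1, 0.0007, 0.0, 0.0039, 0.0, 0.0, 0.0, -1, 0.0009, 0.0, 0.0048, 0.0, 0.0, 0.0, -1],
)

```text
time: 10.35
eef_pos: [640.3, 47.8, 47.7]
orientation: [179.9, -20.0, -3.8]
force: [-2.2, 0.5, -2.8]
gripper_width: 59.7
```

drive_tool(
  commands=[0.0002, 0.0, 0.0009, 0.0, 0.0, 0.0, -1, 0.0003, 0.0, 0.0019, 0.0, 0.0, 0.0, -1, 0.0005, 0.0, 0.0028, 0.0, 0.0, 0.0, -1, 0.0006, 0.0, 0.0038, 0.0, 0.0, 0.0, -1, 0.0008, 0.0, 0.0047, 0.0, 0.0, 0.0, -1],
)

```text
time: 10.77
eef_pos: [642.2, 47.6, 44.4]
orientation: [179.9, -20.0, -3.8]
force: [-2.2, 0.6, -2.8]
gripper_width: 60.3
```

```bash
python3 - <<'E'
from h import *
obs()
arc(22,2.5);arc(18,2.8)
E
```

```text
t 10.77 grasp d -44.3 s -150.9 z 62.2 err [-0.  -0.2 -0.8] rot [-0.1  0.  -0. ] F n,s,z [-2.27  0.42 -2.85] w 60.3 q [-2. 35. 99. -1. 26. 93.]
phi 22 -42.16 59.81
dist 3.8569469917914434 ang 7.271419187716497e-15
[0.0002, 0.0, 0.0009, 0.0, 0.0, 0.0, -1, 0.0005, 0.0, 0.0019, 0.0, 0.0, 0.0, -1, 0.0007, 0.0, 0.0028, 0.0, 0.0, 0.0, -1, 0.0009, 0.0, 0.0038, 0.0, 0.0, 0.0, -1, 0.0011, 0.0, 0.0047, 0.0, 0.0, 0.0, -1]
phi 18 -39.82 56.76
dist 3.844208304216275 ang 7.271419187716497e-15
[0.0003, 0.0, 0.0009, 0.0, 0.0, 0.0, -1, 0.0006, 0.0, 0.0018, 0.0, 0.0, 0.0, -1, 0.0009, 0.0, 0.0027, 0.0, 0.0, 0.0, -1, 0.0012, 0.0, 0.0037, 0.0, 0.0, 0.0, -1, 0.0015, 0.0, 0.0046, 0.0, 0.0, 0.0, -1]
```

drive_tool(
  commands=[0.0002, 0.0, 0.0009, 0.0, 0.0, 0.0, -1, 0.0005, 0.0, 0.0019, 0.0, 0.0, 0.0, -1, 0.0007, 0.0, 0.0028, 0.0, 0.0, 0.0, -1, 0.0009, 0.0, 0.0038, 0.0, 0.0, 0.0, -1, 0.0011, 0.0, 0.0047, 0.0, 0.0, 0.0, -1],
)

```text
time: 11.18
eef_pos: [644.4, 47.5, 41.2]
orientation: [179.9, -20.0, -3.8]
force: [-3.0, -0.2, -2.5]
gripper_width: 60.0
```

drive_tool(
  commands=[0.0003, 0.0, 0.0009, 0.0, 0.0, 0.0, -1, 0.0006, 0.0, 0.0018, 0.0, 0.0, 0.0, -1, 0.0009, 0.0, 0.0027, 0.0, 0.0, 0.0, -1, 0.0012, 0.0, 0.0037, 0.0, 0.0, 0.0, -1, 0.0015, 0.0, 0.0046, 0.0, 0.0, 0.0, -1],
)

```text
time: 11.6
eef_pos: [646.8, 47.3, 38.2]
orientation: [179.9, -20.0, -3.8]
force: [-3.0, -0.3, -1.9]
gripper_width: 60.1
```

```bash
python3 - <<'E'
from h import *
obs()
arc(14,3.0);arc(10,3.2)
E
```

```text
t 11.60 grasp d -39.6 s -150.9 z 56.1 err [ 0.1 -0.3 -0.6] rot [-0.1  0.  -0. ] F n,s,z [-2.95 -0.48 -1.89] w 60.1 q [-2. 36. 98. -1. 26. 93.]
phi 14 -37.36 53.86
dist 3.771083376292988 ang 7.271419187716497e-15
[0.0003, 0.0, 0.0009, 0.0, 0.0, 0.0, -1, 0.0007, 0.0, 0.0018, 0.0, 0.0, 0.0, -1, 0.001, 0.0, 0.0027, 0.0, 0.0, 0.0, -1, 0.0013, 0.0, 0.0035, 0.0, 0.0, 0.0, -1, 0.0016, 0.0, 0.0044, 0.0, 0.0, 0.0, -1]
phi 10 -34.71 51.13
dist 3.834612900735755 ang 7.271419187716497e-15
[0.0004, 0.0, 0.0009, 0.0, 0.0, 0.0, -1, 0.0008, 0.0, 0.0017, 0.0, 0.0, 0.0, -1, 0.0012, 0.0, 0.0026, 0.0, 0.0, 0.0, -1, 0.0016, 0.0, 0.0035, 0.0, 0.0, 0.0, -1, 0.002, 0.0, 0.0044, 0.0, 0.0, 0.0, -1]
```

drive_tool(
  commands=[0.0003, 0.0, 0.0009, 0.0, 0.0, 0.0, -1, 0.0007, 0.0, 0.0018, 0.0, 0.0, 0.0, -1, 0.001, 0.0, 0.0027, 0.0, 0.0, 0.0, -1, 0.0013, 0.0, 0.0035, 0.0, 0.0, 0.0, -1, 0.0016, 0.0, 0.0044, 0.0, 0.0, 0.0, -1],
)

```text
time: 12.02
eef_pos: [649.4, 47.1, 35.5]
orientation: [179.9, -20.0, -3.8]
force: [-1.8, -0.4, -2.0]
gripper_width: 59.7
```

```bash
python3 - <<'E'
from h import *
obs()
a=grab('side');b=grab('scene')
im=np.zeros((600,800,3),np.uint8); im[:,:400]=cv2.resize(a['pixels'][160:240,275:328],(400,600),interpolation=cv2.INTER_CUBIC); im[:,400:]=cv2.resize(b['pixels'][175:265,240:300],(400,600),interpolation=cv2.INTER_CUBIC)
save(im,'press2')
E
```

```text
t 12.02 grasp d -37.1 s -150.9 z 53.3 err [-2.4 -0.1  2.2] rot [-0.1  0.  -0. ] F n,s,z [-1.79 -0.55 -2.03] w 59.7 q [-2. 36. 98. -1. 26. 93.]
```

View pics/press2.png

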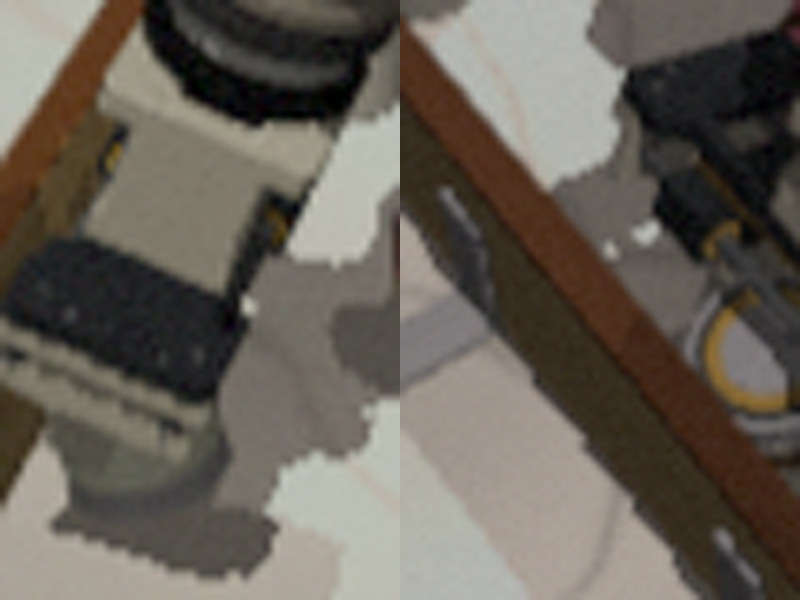

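The tin is nearly upright with its rim on the board and its base a little above the bench. Continuing.

drive_tool(
  commands=[0.0004, 0.0, 0.0009, 0.0, 0.0, 0.0, -1, 0.0008, 0.0, 0.0017, 0.0, 0.0, 0.0, -1, 0.0012, 0.0, 0.0026, 0.0, 0.0, 0.0, -1, 0.0016, 0.0, 0.0035, 0.0, 0.0, 0.0, -1, 0.002, 0.0, 0.0044, 0.0, 0.0, 0.0, -1],
)

```text
time: 12.53
eef_pos: [651.9, 47.0, 32.6]
orientation: [179.9, -20.0, -3.8]
force: [-3.2, -0.1, -2.3]
gripper_width: 60.0
```

```bash
python3 - <<'E'
from h import *
obs()
plan(-1,-32.5,-150.7,48,20,0)
plan(-1,-31.3,-150.7,45,20,0)
E
```

```text
t 12.53 grasp d -34.6 s -150.9 z 50.5 err [ 0.1 -0.3 -0.6] rot [-0.1  0.  -0. ] F n,s,z [-3.18 -0.33 -2.33] w 60.0 q [-2. 37. 98. -1. 26. 93.]
dist 3.800163532706075 ang 7.271419187716497e-15
[0.0002, 0.0, 0.0009, 0.0, 0.0, 0.0, -1, 0.0005, 0.0, 0.0018, 0.0, 0.0, 0.0, -1, 0.0007, 0.0, 0.0028, 0.0, 0.0, 0.0, -1, 0.001, 0.0, 0.0037, 0.0, 0.0, 0.0, -1, 0.0012, 0.0, 0.0046, 0.0, 0.0, 0.0, -1]
dist 3.2227016983260794 ang 7.271419187716497e-15
[0.0, 0.0, 0.0008, 0.0, 0.0, 0.0, -1, 0.0001, 0.0, 0.0016, 0.0, 0.0, 0.0, -1, 0.0001, 0.0, 0.0024, 0.0, 0.0, 0.0, -1, 0.0001, 0.0, 0.0032, 0.0, 0.0, 0.0, -1, 0.0002, 0.0, 0.004, 0.0, 0.0, 0.0, -1]
```

drive_tool(
  commands=[0.0002, 0.0, 0.0009, 0.0, 0.0, 0.0, -1, 0.0005, 0.0, 0.0018, 0.0, 0.0, 0.0, -1, 0.0007, 0.0, 0.0028, 0.0, 0.0, 0.0, -1, 0.001, 0.0, 0.0037, 0.0, 0.0, 0.0, -1, 0.0012, 0.0, 0.0046, 0.0, 0.0, 0.0, -1],
)

```text
time: 12.95
eef_pos: [653.6, 46.9, 30.5]
orientation: [179.9, -20.0, -3.8]
force: [-11.6, -0.1, 11.3]
gripper_width: 59.5
```

drive_tool(
  commands=[0.0, 0.0, 0.0008, 0.0, 0.0, 0.0, -1, 0.0001, 0.0, 0.0016, 0.0, 0.0, 0.0, -1, 0.0001, 0.0, 0.0024, 0.0, 0.0, 0.0, -1, 0.0001, 0.0, 0.0032, 0.0, 0.0, 0.0, -1, 0.0002, 0.0, 0.004, 0.0, 0.0, 0.0, -1],
)

```text
time: 13.37
eef_pos: [655.9, 46.8, 28.6]
orientation: [179.9, -20.2, -3.8]
force: [-9.8, 0.7, 13.0]
gripper_width: 59.7
```

```bash
python3 - <<'E'
from h import *
obs()
plan(-1,-31.3,-150.7,43.5,20,0)
plan(-1,-31.3,-150.7,42,20,0)
E
```

```text
t 13.37 grasp d -30.6 s -150.8 z 46.4 err [ 0.8 -0.2  1.4] rot [-0.1  0.2 -0. ] F n,s,z [-9.8   0.04 13.02] w 59.7 q [-2. 37. 97. -1. 25. 93.]
dist 1.5313559945081976 ang 7.271419187716497e-15
[-0.0001, 0.0, 0.0004, 0.0, 0.0, 0.0, -1, -0.0003, 0.0, 0.0007, 0.0, 0.0, 0.0, -1, -0.0004, 0.0, 0.0011, 0.0, 0.0, 0.0, -1, -0.0005, 0.0, 0.0014, 0.0, 0.0, 0.0, -1, -0.0007, 0.0, 0.0018, 0.0, 0.0, 0.0, -1]
dist 1.4864618472489899 ang 7.271419187716497e-15
[-0.0001, 0.0, 0.0003, 0.0, 0.0, 0.0, -1, -0.0003, 0.0, 0.0007, 0.0, 0.0, 0.0, -1, -0.0004, 0.0, 0.001, 0.0, 0.0, 0.0, -1, -0.0005, 0.0, 0.0014, 0.0, 0.0, 0.0, -1, -0.0006, 0.0, 0.0017, 0.0, 0.0, 0.0, -1]
```

The base reached the bench early: the grip sits about 4 mm nearer the lid than I assumed. Easing off before releasing.

```bash
python3 - <<'E'
from h import *
p,r=pose(-31.3,-150.7,45,20,0); json.dump({'p':list(p),'r':list(r.as_rotvec())},open('/tmp/cmd.json','w'))
plan(-1,-31.9,-150.7,45.7,20,0)
E
```

```text
dist 0.9219544457292498 ang 7.271419187716497e-15
[-0.0001, 0.0, -0.0002, 0.0, 0.0, 0.0, -1, -0.0002, 0.0, -0.0004, 0.0, 0.0, 0.0, -1, -0.0002, 0.0, -0.0006, 0.0, 0.0, 0.0, -1, -0.0003, 0.0, -0.0009, 0.0, 0.0, 0.0, -1, -0.0004, 0.0, -0.0011, 0.0, 0.0, 0.0, -1]
```

drive_tool(
  commands=[-0.0001, 0.0, -0.0002, 0.0, 0.0, 0.0, -1, -0.0002, 0.0, -0.0004, 0.0, 0.0, 0.0, -1, -0.0002, 0.0, -0.0006, 0.0, 0.0, 0.0, -1, -0.0003, 0.0, -0.0009, 0.0, 0.0, 0.0, -1, -0.0004, 0.0, -0.0011, 0.0, 0.0, 0.0, -1],
)

```text
time: 13.78
eef_pos: [655.8, 46.8, 28.6]
orientation: [179.9, -20.2, -3.8]
force: [-3.6, 0.3, 4.8]
gripper_width: 59.5
```

```bash
python3 - <<'E'
from h import *
obs()
a=grab('side');b=grab('scene')
for f,(u0,u1,v0,v1) in ((b,(240,310,180,270)),(a,(270,330,170,250))):
    P=pts(f);hsv=cv2.cvtColor(f['pixels'],cv2.COLOR_RGB2HSV)
    dd=P[...,:2]@n-DF; ss=P[...,:2]@v-SF
    m=(dd>-75)&(dd<-2)&(abs(ss+150.7)<35)&(P[...,2]>78)&(P[...,2]<90)
    q=np.c_[dd[m],ss[m],P[...,2][m]]; 
    if len(q)>10:
        A=np.c_[q[:,:2],np.ones(len(q))]; k=np.linalg.lstsq(A,q[:,2],rcond=None)[0]
        print(len(q),'lid plane slopes d,s',k[:2].round(3),q.min(0),q.max(0),q.mean(0))
    m2=(dd>-90)&(dd<-2)&(ss>-186)&(ss<-115)&(P[...,2]>3)&(P[...,2]<25); q=np.c_[dd[m2],ss[m2],P[...,2][m2]]
    if len(q)>10: print('low',len(q),q.min(0),q.max(0))
im=np.zeros((600,800,3),np.uint8); im[:,:400]=cv2.resize(a['pixels'][160:240,275:328],(400,600),interpolation=cv2.INTER_CUBIC); im[:,400:]=cv2.resize(b['pixels'][175:265,240:300],(400,600),interpolation=cv2.INTER_CUBIC)
save(im,'press3')
E
```

```text
t 13.78 grasp d -30.7 s -150.8 z 46.5 err [ 1.3 -0.3  0.8] rot [-0.1  0.2 -0. ] F n,s,z [-3.62  0.09  4.75] w 59.5 q [-2. 37. 97. -1. 25. 93.]
248 lid plane slopes d,s [-0.089  0.001] [ -48.56742217 -183.24482692   78.83776263] [  -5.51942776 -120.77081336   89.85920224] [ -23.18652751 -152.77463567   86.25663661]
low 133 [ -70.98068857 -159.64857116    3.08142472] [ -14.73017402 -119.72661165   24.6015026 ]
```

View pics/press3.png

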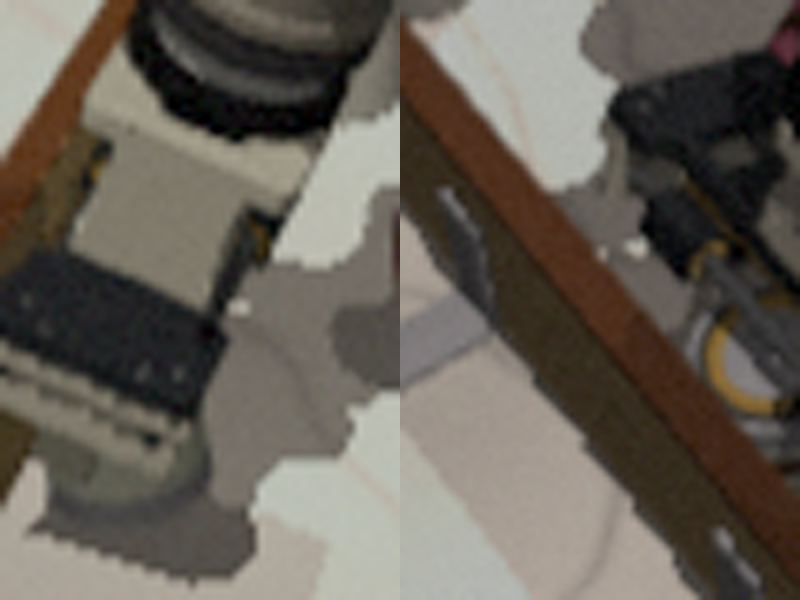

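drive_tool(
  commands=[0, 0, 0, 0, 0, 0, 0.4, 0, 0, 0, 0, 0, 0, 0.5, 0, 0, 0, 0, 0, 0, 0.6, 0, 0, 0, 0, 0, 0, 0.7, 0, 0, 0, 0, 0, 0, 0.7],
  squeeze=3,
)

```text
time: 14.3
eef_pos: [654.7, 46.7, 27.1]
orientation: [179.9, -20.0, -3.8]
force: [-0.3, -0.2, -0.1]
gripper_width: 77.3
```

```bash
cat >> h.py <<'E'
def lid(s0,r=45):
    """tin top from the scene camera: lid plane and ring extent"""
    for nm in ('scene','side'):
        f=grab(nm);P=pts(f); hsv=cv2.cvtColor(f['pixels'],cv2.COLOR_RGB2HSV); dd=P[...,:2]@n-DF; ss=P[...,:2]@v-SF
        m=(dd>-85)&(dd<-2)&(abs(ss-s0)<r)&(P[...,2]>80)&(P[...,2]<91)
        for lab,mm in (('all',m),('gold',m&(hsv[...,1]>110)&(hsv[...,0]>12)&(hsv[...,0]<35)&(hsv[...,2]>60))):
            q=np.c_[dd[mm],ss[mm],P[...,2][mm]]
            if len(q)<10: print(nm,lab,len(q)); continue
            k=np.linalg.lstsq(np.c_[q[:,:2],np.ones(len(q))],q[:,2],rcond=None)[0]
            print(nm,lab,len(q),'slopes',k[:2].round(3),'min',q.min(0).round(1),'max',q.max(0).round(1),'mean',q.mean(0).round(1))
            if lab=='gold': print('   circle',cv2.minEnclosingCircle(q[:,:2].astype(np.float32)))
E
python3 - <<'E'
from h import *
obs(); lid(-150.7)
plan(0.8,-31.9-66,-150.7,45.7+50,20,0,ncall=2)
E
```

```text
t 14.30 grasp d -31.8 s -151.0 z 44.9 err [ 0.1 -0.3 -0.8] rot [-0.1  0.  -0. ] F n,s,z [-0.25 -0.21 -0.11] w 77.3 q [-2. 37. 97. -1. 25. 93.]
scene all 249 slopes [-0.025 -0.003] min [ -51.4 -192.4   80.7] max [  -8.8 -122.6   89.1] mean [ -29.7 -151.3   84.9]
scene gold 27 slopes [-0.015 -0.024] min [ -44.8 -168.8   80.7] max [ -16.2 -137.9   88.5] mean [ -20.9 -152.1   85.2]
   circle ((-31.317800521850586, -153.69058227539062), 20.269271850585938)
side all 6
side gold 0
dist 82.78907129738937 ang 7.271419187716497e-15
[-0.0056, 0.0, -0.0087, 0.0, 0.0, 0.0, 0.8, -0.0112, 0.0, -0.0174, 0.0, 0.0, 0.0, 0.8, -0.0168, 0.0, -0.0261, 0.0, 0.0, 0.0, 0.8, -0.0225, 0.0, -0.0348, 0.0, 0.0, 0.0, 0.8, -0.0281, 0.0, -0.0435, 0.0, 0.0, 0.0, 0.8]
[-0.0056, 0.0, -0.0087, 0.0, 0.0, 0.0, 0.8, -0.0112, 0.0, -0.0173, 0.0, 0.0, 0.0, 0.8, -0.0168, 0.0, -0.026, 0.0, 0.0, 0.0, 0.8, -0.0224, 0.0, -0.0347, 0.0, 0.0, 0.0, 0.8, -0.0281, 0.0, -0.0434, 0.0, 0.0, 0.0, 0.8]
```

drive_tool(
  commands=[-0.0056, 0.0, -0.0087, 0.0, 0.0, 0.0, 0.8, -0.0112, 0.0, -0.0174, 0.0, 0.0, 0.0, 0.8, -0.0168, 0.0, -0.0261, 0.0, 0.0, 0.0, 0.8, -0.0225, 0.0, -0.0348, 0.0, 0.0, 0.0, 0.8, -0.0281, 0.0, -0.0435, 0.0, 0.0, 0.0, 0.8],
)

```text
time: 14.82
eef_pos: [620.9, 49.1, 53.1]
orientation: [179.9, -20.0, -3.8]
force: [-0.5, 0.6, 0.5]
gripper_width: 82.6
```

drive_tool(
  commands=[-0.0056, 0.0, -0.0087, 0.0, 0.0, 0.0, 0.8, -0.0112, 0.0, -0.0173, 0.0, 0.0, 0.0, 0.8, -0.0168, 0.0, -0.026, 0.0, 0.0, 0.0, 0.8, -0.0224, 0.0, -0.0347, 0.0, 0.0, 0.0, 0.8, -0.0281, 0.0, -0.0434, 0.0, 0.0, 0.0, 0.8],
)

```text
time: 15.23
eef_pos: [588.1, 51.3, 77.8]
orientation: [179.9, -20.0, -3.8]
force: [-0.1, -0.1, 0.5]
gripper_width: 83.2
```

```bash
python3 - <<'E'
import re
t=open('h.py').read()
t=t.replace("def pose(d,s,z,th,yaw):","def pose(d,s,z,th,yaw,psi=0,tcp=False):").replace("degrees=True)*R.from_euler('y',-th","degrees=True)*R.from_euler('x',psi,degrees=True)*R.from_euler('y',-th")
t=t.replace("+19*Rt.as_matrix()[:,2]\n    return","+(0 if tcp else 19)*Rt.as_matrix()[:,2]\n    return")
open('h.py','w').write(t)
E
python3 - <<'E'
from h import *
obs(); lid(-150.7)
# vertical: TCP targets
plan(-1,-97,-190,160,12,0,0,True,ncall=1)
plan(-1,-60,-240,160,12,0,27,True,ncall=2)
E
```

```text
t 15.23 grasp d -98.5 s -150.8 z 95.6 err [-0.6 -0.1 -0. ] rot [-0.1  0.  -0. ] F n,s,z [-0.09 -0.14  0.48] w 83.2 q [ -2.  28. 106.  -1.  26.  93.]
scene all 482 slopes [ 0.004 -0.001] min [ -84.9 -193.5   80.6] max [  -8.7 -106.3   89.3] mean [ -39.4 -148.9   84.7]
scene gold 107 slopes [0.01  0.002] min [ -62.1 -172.5   81.7] max [ -14.9 -127.    88.6] mean [ -38.4 -148.9   84.8]
   circle ((-38.70091247558594, -150.2900848388672), 24.04680633544922)
side all 242 slopes [-0.   -0.02] min [ -84.3 -182.3   80.6] max [ -10.6 -106.6   88.3] mean [ -38.9 -145.8   84.9]
side gold 46 slopes [-0.011  0.006] min [ -61.1 -176.4   83.7] max [ -16.5 -129.3   87.8] mean [ -35.7 -147.3   85.2]
   circle ((-38.9536247253418, -153.15567016601562), 24.74519157409668)
dist 91.26960508785481 ang 7.999999999999998
[0.0057, 0.0098, -0.0198, 0.0, -0.0089, 0.0, -1, 0.0114, 0.0197, -0.0396, 0.0, -0.0178, 0.0, -1, 0.0172, 0.0295, -0.0594, 0.0, -0.0267, 0.0, -1, 0.0229, 0.0393, -0.0791, 0.0, -0.0356, 0.0, -1, 0.0286, 0.0491, -0.0989, 0.0, -0.0444, 0.0, -1]
dist 62.211171574190516 ang 27.0000011631711
[0.0045, 0.0063, 0.001, 0.0147, 0.0, 0.0031, -1, 0.009, 0.0125, 0.0019, 0.0293, 0.0, 0.0062, -1, 0.0136, 0.0188, 0.0029, 0.044, 0.0, 0.0094, -1, 0.0181, 0.025, 0.0038, 0.0587, 0.0, 0.0125, -1, 0.0226, 0.0313, 0.0048, 0.0734, 0.0, 0.0156, -1]
[0.0048, 0.006, -0.0005, 0.0146, 0.0, 0.0031, -1, 0.0097, 0.0121, -0.0009, 0.0293, 0.0, 0.0062, -1, 0.0145, 0.0182, -0.0014, 0.044, 0.0, 0.0094, -1, 0.0193, 0.0243, -0.0019, 0.0586, 0.0, 0.0125, -1, 0.0241, 0.0304, -0.0023, 0.0733, 0.0, 0.0156, -1]
```

The tin stands upright about 7.5 mm off the board (lid ring centre d ≈ -38.7, s ≈ -150). I'll nudge it low from the robot side first, then push it along.

```bash
python3 - <<'E'
from h import *
p,r=pose(-31.9-66,-150.7,95.7,20,0); json.dump({'p':list(p),'r':list(r.as_rotvec())},open('/tmp/cmd.json','w'))
plan(-1,-112,-150.5,60,24,0,0,True)
plan(-1,-100,-150.5,13,24,0,0,True)
plan(-1,-83,-150.5,13,24,0,0,True)
E
```

```text
dist 27.254492903661426 ang 4.000000000000002
[-0.0064, -0.0001, 0.0024, 0.0, 0.0044, 0.0, -1, -0.0127, -0.0001, 0.0049, 0.0, 0.0089, 0.0, -1, -0.0191, -0.0001, 0.0073, 0.0, 0.0133, 0.0, -1, -0.0255, -0.0002, 0.0097, 0.0, 0.0178, 0.0, -1, -0.0318, -0.0003, 0.0122, 0.0, 0.0222, 0.0, -1]
dist 48.47442710148909 ang 0.004000000000001631
[-0.002, 0.0, 0.0119, 0.0, 0.0, 0.0, -1, -0.0041, 0.0, 0.0239, 0.0, 0.0, 0.0, -1, -0.0061, 0.0, 0.0358, 0.0, 0.0, 0.0, -1, -0.0082, 0.0, 0.0478, 0.0, 0.0, 0.0, -1, -0.0102, 0.0, 0.0597, 0.0, 0.0, 0.0, -1]
dist 17.00140978530979 ang 0.004000000000002457
[0.0039, 0.0, 0.0017, 0.0, 0.0, 0.0, -1, 0.0078, 0.0, 0.0035, 0.0, 0.0, 0.0, -1, 0.0116, 0.0, 0.0052, 0.0, 0.0, 0.0, -1, 0.0155, 0.0, 0.0069, 0.0, 0.0, 0.0, -1, 0.0194, 0.0, 0.0087, 0.0, 0.0, 0.0, -1]
```

drive_tool(
  commands=[-0.0064, -0.0001, 0.0024, 0.0, 0.0044, 0.0, -1, -0.0127, -0.0001, 0.0049, 0.0, 0.0089, 0.0, -1, -0.0191, -0.0001, 0.0073, 0.0, 0.0133, 0.0, -1, -0.0255, -0.0002, 0.0097, 0.0, 0.0178, 0.0, -1, -0.0318, -0.0003, 0.0122, 0.0, 0.0222, 0.0, -1],
)

```text
time: 15.75
eef_pos: [568.5, 53.0, 60.8]
orientation: [179.9, -23.7, -3.8]
force: [8.5, -0.3, 2.4]
gripper_width: 53.9
```

drive_tool(
  commands=[-0.002, 0.0, 0.0119, 0.0, 0.0, 0.0, -1, -0.0041, 0.0, 0.0239, 0.0, 0.0, 0.0, -1, -0.0061, 0.0, 0.0358, 0.0, 0.0, 0.0, -1, -0.0082, 0.0, 0.0478, 0.0, 0.0, 0.0, -1, -0.0102, 0.0, 0.0597, 0.0, 0.0, 0.0, -1],
)

```text
time: 16.17
eef_pos: [591.3, 54.0, 28.7]
orientation: [179.7, -22.1, -3.8]
force: [-0.6, 0.7, 0.1]
gripper_width: 20.7
```

drive_tool(
  commands=[0.0039, 0.0, 0.0017, 0.0, 0.0, 0.0, -1, 0.0078, 0.0, 0.0035, 0.0, 0.0, 0.0, -1, 0.0116, 0.0, 0.0052, 0.0, 0.0, 0.0, -1, 0.0155, 0.0, 0.0069, 0.0, 0.0, 0.0, -1, 0.0194, 0.0, 0.0087, 0.0, 0.0, 0.0, -1],
)

```text
time: 16.58
eef_pos: [606.6, 52.9, 28.7]
orientation: [179.7, -22.0, -3.8]
force: [-4.9, -0.1, 1.8]
gripper_width: 0.7
```

```bash
python3 - <<'E'
from h import *
obs()
for d in (-80,-77.5,-75): plan(-1,d,-150.5,13,24,0,0,True)
E
```

```text
t 16.58 grasp d -80.7 s -148.0 z 46.3 err [ 9.5  1.8 15.7] rot [-0.3 -2.  -0. ] F n,s,z [-4.89 -0.47  1.83] w 0.7 q [ -2.  33. 107.  -4.  18.  96.]
dist 2.9926034621770135 ang 0.0040000000000032804
[0.0007, 0.0, 0.0003, 0.0, 0.0, 0.0, -1, 0.0014, 0.0, 0.0006, 0.0, 0.0, 0.0, -1, 0.0021, 0.0, 0.0009, 0.0, 0.0, 0.0, -1, 0.0027, 0.0, 0.0012, 0.0, 0.0, 0.0, -1, 0.0034, 0.0, 0.0015, 0.0, 0.0, 0.0, -1]
dist 2.5196682762220814 ang 0.0040000000000009256
[0.0006, 0.0, 0.0003, 0.0, 0.0, 0.0, -1, 0.0012, 0.0, 0.0005, 0.0, 0.0, 0.0, -1, 0.0017, 0.0, 0.0008, 0.0, 0.0, 0.0, -1, 0.0023, 0.0, 0.001, 0.0, 0.0, 0.0, -1, 0.0029, 0.0, 0.0013, 0.0, 0.0, 0.0, -1]
dist 2.4772905985059506 ang 0.0040000000000009256
[0.0006, 0.0, 0.0002, 0.0, 0.0, 0.0, -1, 0.0011, 0.0, 0.0005, 0.0, 0.0, 0.0, -1, 0.0017, 0.0, 0.0007, 0.0, 0.0, 0.0, -1, 0.0023, 0.0, 0.001, 0.0, 0.0, 0.0, -1, 0.0028, 0.0, 0.0012, 0.0, 0.0, 0.0, -1]
```

The joint limit (q5) stopped the tilt and descent, so the fingers met the tin too high. Backing off and checking the tin.

```bash
python3 - <<'E'
from h import *
o=robot.get_obs(); r=R.from_euler('xyz',o['orientation'],degrees=True)
json.dump({'p':list(o['eef_pos']),'r':list(r.as_rotvec())},open('/tmp/cmd.json','w'))
plan(-1,-120,-150.5,60,15,0,0,True,ncall=1)
E
```

```text
dist 56.00741506502542 ang 7.041156430927749
[-0.0078, 0.0007, -0.0116, 0.0004, -0.0078, 0.0, -1, -0.0156, 0.0013, -0.0232, 0.0007, -0.0156, 0.0, -1, -0.0234, 0.002, -0.0348, 0.0011, -0.0234, 0.0, -1, -0.0313, 0.0027, -0.0464, 0.0015, -0.0313, 0.0, -1, -0.0391, 0.0034, -0.058, 0.0018, -0.0391, 0.0, -1]
```

drive_tool(
  commands=[-0.0078, 0.0007, -0.0116, 0.0004, -0.0078, 0.0, -1, -0.0156, 0.0013, -0.0232, 0.0007, -0.0156, 0.0, -1, -0.0234, 0.002, -0.0348, 0.0011, -0.0234, 0.0, -1, -0.0313, 0.0027, -0.0464, 0.0015, -0.0313, 0.0, -1, -0.0391, 0.0034, -0.058, 0.0018, -0.0391, 0.0, -1],
)

```text
time: 17.0
eef_pos: [560.8, 53.5, 60.9]
orientation: [-180.0, -15.1, -3.8]
force: [-0.6, 0.5, 0.3]
gripper_width: 0.5
```

```bash
python3 - <<'E'
from h import *
obs(); lid(-150.7,50)
a=dict(np.load('/tmp/side.npz')); b=dict(np.load('/tmp/scene.npz'))
im=np.zeros((600,800,3),np.uint8); im[:,:400]=cv2.resize(a['pixels'][150:270,255:335],(400,600),interpolation=cv2.INTER_CUBIC); im[:,400:]=cv2.resize(b['pixels'][150:270,250:330],(400,600),interpolation=cv2.INTER_CUBIC)
save(im,'c10')
E
```

```text
t 17.00 grasp d -124.3 s -150.5 z 79.3 err [0.6 0.  0.9] rot [ 0.   0.1 -0. ] F n,s,z [-0.59  0.51  0.25] w 0.5 q [ -2.  28. 107.  -1.  30.  92.]
scene all 465 slopes [-0.007 -0.001] min [ -65.8 -181.    80.2] max [  -6.1 -118.6   89.2] mean [ -34.6 -148.4   84.8]
scene gold 105 slopes [-0.007  0.006] min [ -56.6 -173.4   80.7] max [ -11.3 -125.2   87.7] mean [ -33.  -148.4   84.8]
   circle ((-34.186275482177734, -149.07965087890625), 24.403860092163086)
side all 273 slopes [ 0.012 -0.019] min [ -66.2 -182.2   80.3] max [  -5.4 -120.2   87.6] mean [ -36.4 -147.7   84.8]
side gold 57 slopes [0.002 0.021] min [ -57.4 -178.3   83.3] max [ -11.  -128.2   87.5] mean [ -34.5 -150.9   85.2]
   circle ((-32.241336822509766, -153.0860137939453), 25.445390701293945)
```

View pics/c10.png

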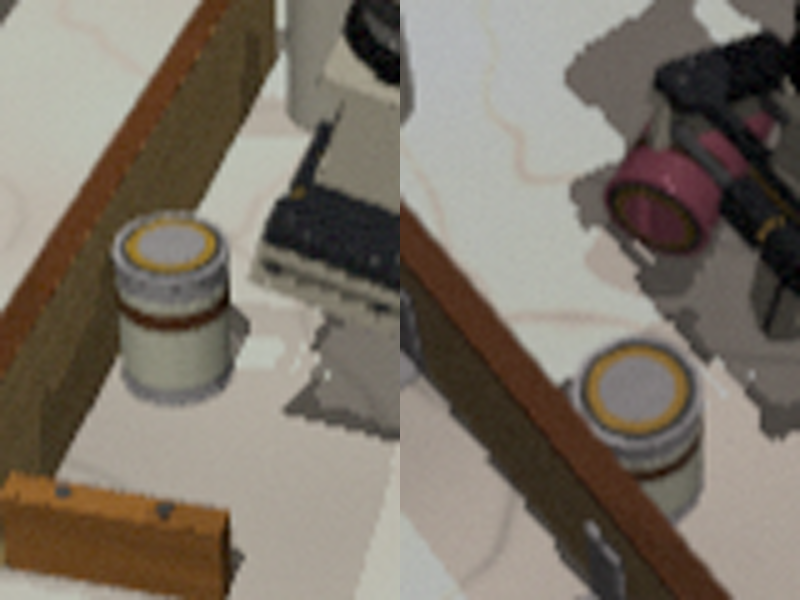

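The tin is upright near the board (lid centre d ≈ -34.5, s ≈ -150), which is within tolerance. Now to the side push with the tool leaning away from the stop.

```bash
python3 - <<'E'
from h import *
plan(-1,-120,-190,150,12,0,10,True)
plan(-1,-60,-225,150,12,0,27,True)
E
```

```text
dist 98.28655505891818 ang 10.443076729257143
[0.0058, 0.0099, -0.0217, 0.0108, -0.0033, 0.0026, -1, 0.0117, 0.0197, -0.0435, 0.0216, -0.0066, 0.0052, -1, 0.0175, 0.0296, -0.0652, 0.0324, -0.01, 0.0078, -1, 0.0233, 0.0395, -0.0869, 0.0432, -0.0133, 0.0104, -1, 0.0291, 0.0494, -0.1087, 0.0541, -0.0166, 0.013, -1]
dist 69.4788014771908 ang 16.991314720358492
[0.015, 0.0086, 0.0016, 0.0185, 0.0, 0.0039, -1, 0.03, 0.0172, 0.0033, 0.0369, 0.0, 0.0078, -1, 0.045, 0.0258, 0.0049, 0.0554, 0.0, 0.0118, -1, 0.06, 0.0344, 0.0066, 0.0739, 0.0, 0.0157, -1, 0.075, 0.043, 0.0082, 0.0923, 0.0, 0.0196, -1]
```

drive_tool(
  commands=[0.0058, 0.0099, -0.0217, 0.0108, -0.0033, 0.0026, -1, 0.0117, 0.0197, -0.0435, 0.0216, -0.0066, 0.0052, -1, 0.0175, 0.0296, -0.0652, 0.0324, -0.01, 0.0078, -1, 0.0233, 0.0395, -0.0869, 0.0432, -0.0133, 0.0104, -1, 0.0291, 0.0494, -0.1087, 0.0541, -0.0166, 0.013, -1],
)

```text
time: 17.52
eef_pos: [558.4, 13.5, 151.0]
orientation: [-169.7, -12.0, -5.9]
force: [-0.1, -0.1, -0.5]
gripper_width: 0.3
```

drive_tool(
  commands=[0.015, 0.0086, 0.0016, 0.0185, 0.0, 0.0039, -1, 0.03, 0.0172, 0.0033, 0.0369, 0.0, 0.0078, -1, 0.045, 0.0258, 0.0049, 0.0554, 0.0, 0.0118, -1, 0.06, 0.0344, 0.0066, 0.0739, 0.0, 0.0157, -1, 0.075, 0.043, 0.0082, 0.0923, 0.0, 0.0196, -1],
)

```text
time: 17.93
eef_pos: [616.6, -25.9, 150.1]
orientation: [-152.4, -10.9, -9.4]
force: [1.1, 0.5, -0.6]
gripper_width: 0.5
```

```bash
python3 - <<'E'
from h import *
obs()
plan(-1,-36,-215,70,12,0,27,True)
plan(-1,-36,-213,14,12,0,27,True)
E
```

```text
t 17.93 grasp d -62.4 s -234.4 z 166.7 err [ 1.5 -1.1  0.1] rot [ 0.1  0.2 -0. ] F n,s,z [ 1.08  0.54 -0.64] w 0.5 q [-25.  30.  90.  34.  62.  55.]
dist 84.11396241779593 ang 0.006889640925787926
[0.0019, 0.0069, 0.0198, 0.0, 0.0, 0.0, -1, 0.0039, 0.0137, 0.0396, 0.0, 0.0, 0.0, -1, 0.0058, 0.0206, 0.0594, 0.0, 0.0, 0.0, -1, 0.0077, 0.0274, 0.0791, 0.0, 0.0, 0.0, -1, 0.0096, 0.0343, 0.0989, 0.0, 0.0, 0.0, -1]
dist 56.04619526274775 ang 0.006889640925787926
[-0.0026, 0.0059, 0.0124, 0.0, 0.0, 0.0, -1, -0.0053, 0.0118, 0.0249, 0.0, 0.0, 0.0, -1, -0.0079, 0.0177, 0.0373, 0.0, 0.0, 0.0, -1, -0.0105, 0.0236, 0.0497, 0.0, 0.0, 0.0, -1, -0.0132, 0.0295, 0.0621, 0.0, 0.0, 0.0, -1]
```

drive_tool(
  commands=[0.0019, 0.0069, 0.0198, 0.0, 0.0, 0.0, -1, 0.0039, 0.0137, 0.0396, 0.0, 0.0, 0.0, -1, 0.0058, 0.0206, 0.0594, 0.0, 0.0, 0.0, -1, 0.0077, 0.0274, 0.0791, 0.0, 0.0, 0.0, -1, 0.0096, 0.0343, 0.0989, 0.0, 0.0, 0.0, -1],
)

```text
time: 18.35
eef_pos: [640.8, -17.0, 68.9]
orientation: [-152.5, -10.8, -9.4]
force: [0.2, -0.4, 0.5]
gripper_width: 0.6
```

drive_tool(
  commands=[-0.0026, 0.0059, 0.0124, 0.0, 0.0, 0.0, -1, -0.0053, 0.0118, 0.0249, 0.0, 0.0, 0.0, -1, -0.0079, 0.0177, 0.0373, 0.0, 0.0, 0.0, -1, -0.0105, 0.0236, 0.0497, 0.0, 0.0, 0.0, -1, -0.0132, 0.0295, 0.0621, 0.0, 0.0, 0.0, -1],
)

```text
time: 18.77
eef_pos: [640.5, -14.6, 13.5]
orientation: [-152.5, -10.8, -9.3]
force: [0.2, 0.1, -0.7]
gripper_width: 0.2
```

```bash
python3 - <<'E'
from h import *
obs()
for s in (-205,-199): plan(-1,-36,s,13.5,12,0,27,True)
E
```

```text
t 18.77 grasp d -39.4 s -221.6 z 30.1 err [ 0.6 -0.2 -0.5] rot [-0.   0.1 -0. ] F n,s,z [ 0.21  0.08 -0.72] w 0.2 q [-22.  43.  92.  40.  49.  46.]
dist 8.013685013085755 ang 0.006889640925787926
[-0.0002, -0.0017, 0.001, 0.0, 0.0, 0.0, -1, -0.0004, -0.0034, 0.002, 0.0, 0.0, 0.0, -1, -0.0006, -0.0052, 0.003, 0.0, 0.0, 0.0, -1, -0.0008, -0.0069, 0.004, 0.0, 0.0, 0.0, -1, -0.001, -0.0086, 0.005, 0.0, 0.0, 0.0, -1]
dist 6.01360160709144 ang 0.006889640925787926
[-0.0001, -0.0013, 0.0007, 0.0, 0.0, 0.0, -1, -0.0003, -0.0027, 0.0013, 0.0, 0.0, 0.0, -1, -0.0004, -0.004, 0.002, 0.0, 0.0, 0.0, -1, -0.0006, -0.0053, 0.0027, 0.0, 0.0, 0.0, -1, -0.0007, -0.0067, 0.0034, 0.0, 0.0, 0.0, -1]
```

drive_tool(
  commands=[-0.0002, -0.0017, 0.001, 0.0, 0.0, 0.0, -1, -0.0004, -0.0034, 0.002, 0.0, 0.0, 0.0, -1, -0.0006, -0.0052, 0.003, 0.0, 0.0, 0.0, -1, -0.0008, -0.0069, 0.004, 0.0, 0.0, 0.0, -1, -0.001, -0.0086, 0.005, 0.0, 0.0, 0.0, -1],
)

```text
time: 19.18
eef_pos: [641.4, -6.4, 14.5]
orientation: [-152.5, -10.8, -9.3]
force: [-0.5, 0.1, 1.4]
gripper_width: 0.4
```

drive_tool(
  commands=[-0.0001, -0.0013, 0.0007, 0.0, 0.0, 0.0, -1, -0.0003, -0.0027, 0.0013, 0.0, 0.0, 0.0, -1, -0.0004, -0.004, 0.002, 0.0, 0.0, 0.0, -1, -0.0006, -0.0053, 0.0027, 0.0, 0.0, 0.0, -1, -0.0007, -0.0067, 0.0034, 0.0, 0.0, 0.0, -1],
)

```text
time: 19.6
eef_pos: [641.4, -0.4, 13.7]
orientation: [-152.5, -10.8, -9.3]
force: [0.3, 0.2, -0.5]
gripper_width: 0.5
```

```bash
python3 - <<'E'
from h import *
obs(); lid(-148,50)
for s in (-185,): plan(-1,-36,s,13.5,12,0,27,True)
E
```

```text
t 19.60 grasp d -39.4 s -207.3 z 30.3 err [0.6 0.1 0.2] rot [ 0.   0.1 -0. ] F n,s,z [ 0.29  0.24 -0.54] w 0.5 q [-21.  43.  93.  41.  48.  47.]
scene all 412 slopes [ 0.008 -0.009] min [ -65.6 -178.4   80.1] max [  -5.9 -118.5   89.2] mean [ -33.6 -145.2   84.7]
scene gold 83 slopes [0.009 0.01 ] min [ -56.9 -168.3   82.1] max [ -11.5 -126.4   88.2] mean [ -32.3 -143.5   84.7]
   circle ((-34.16716003417969, -148.9088897705078), 24.461698532104492)
side all 274 slopes [ 0.008 -0.012] min [ -65.8 -183.4   80. ] max [  -5.1 -118.4   88.2] mean [ -36.4 -147.7   84.8]
side gold 52 slopes [0.015 0.01 ] min [ -57.6 -172.6   83.5] max [ -10.9 -129.6   88.2] mean [ -33.5 -149.    85.3]
   circle ((-35.396488189697266, -153.96444702148438), 24.90947723388672)
dist 13.977033013034482 ang 0.006889640925787926
[-0.0003, -0.0031, 0.0015, 0.0, 0.0, 0.0, -1, -0.0007, -0.0062, 0.0031, 0.0, 0.0, 0.0, -1, -0.001, -0.0093, 0.0046, 0.0, 0.0, 0.0, -1, -0.0014, -0.0125, 0.0062, 0.0, 0.0, 0.0, -1, -0.0017, -0.0156, 0.0077, 0.0, 0.0, 0.0, -1]
```

drive_tool(
  commands=[-0.0003, -0.0031, 0.0015, 0.0, 0.0, 0.0, -1, -0.0007, -0.0062, 0.0031, 0.0, 0.0, 0.0, -1, -0.001, -0.0093, 0.0046, 0.0, 0.0, 0.0, -1, -0.0014, -0.0125, 0.0062, 0.0, 0.0, 0.0, -1, -0.0017, -0.0156, 0.0077, 0.0, 0.0, 0.0, -1],
)

```text
time: 20.12
eef_pos: [642.4, 13.4, 13.7]
orientation: [-152.5, -10.8, -9.3]
force: [-0.3, -2.3, 0.4]
gripper_width: 0.4
```

```bash
python3 - <<'E'
from h import *
obs(); lid(-145,50)
for s in (-170,-155): plan(-1,-36,s,13.5,12,0,27,True)
E
```

```text
t 20.12 grasp d -39.3 s -193.5 z 30.3 err [ 0.7 -0.1  0.2] rot [-0.   0.1 -0.1] F n,s,z [-0.17 -2.27  0.37] w 0.4 q [-20.  43.  93.  41.  47.  47.]
scene all 363 slopes [-0.004 -0.002] min [ -64.  -175.8   80.3] max [  -4.8 -113.    88.9] mean [ -31.2 -138.9   84.7]
scene gold 69 slopes [-0.003  0.037] min [ -56.  -156.9   82. ] max [ -10.2 -121.6   88.3] mean [ -30.7 -135.    84.7]
   circle ((-33.206268310546875, -144.23590087890625), 23.519580841064453)
side all 276 slopes [ 0.003 -0.021] min [ -83.7 -190.7   80.3] max [  -4.2 -114.6   90.4] mean [ -36.9 -143.5   84.8]
side gold 56 slopes [-0.029 -0.002] min [ -83.1 -190.7   82.7] max [ -11.  -122.9   90.4] mean [ -38.2 -145.7   85.3]
   circle ((-49.917938232421875, -161.45542907714844), 43.79597091674805)
dist 14.993398602941507 ang 0.006889640925787926
[-0.0004, -0.0033, 0.0017, 0.0, 0.0, 0.0, -1, -0.0007, -0.0067, 0.0033, 0.0, 0.0, 0.0, -1, -0.0011, -0.01, 0.005, 0.0, 0.0, 0.0, -1, -0.0014, -0.0133, 0.0067, 0.0, 0.0, 0.0, -1, -0.0018, -0.0167, 0.0084, 0.0, 0.0, 0.0, -1]
dist 14.969494739629262 ang 0.006889640925787926
[-0.0003, -0.0033, 0.0017, 0.0, 0.0, 0.0, -1, -0.0007, -0.0067, 0.0033, 0.0, 0.0, 0.0, -1, -0.001, -0.01, 0.005, 0.0, 0.0, 0.0, -1, -0.0014, -0.0134, 0.0066, 0.0, 0.0, 0.0, -1, -0.0017, -0.0167, 0.0083, 0.0, 0.0, 0.0, -1]
```

The tin slides upright (2.3 N). Continuing.

drive_tool(
  commands=[-0.0004, -0.0033, 0.0017, 0.0, 0.0, 0.0, -1, -0.0007, -0.0067, 0.0033, 0.0, 0.0, 0.0, -1, -0.0011, -0.01, 0.005, 0.0, 0.0, 0.0, -1, -0.0014, -0.0133, 0.0067, 0.0, 0.0, 0.0, -1, -0.0018, -0.0167, 0.0084, 0.0, 0.0, 0.0, -1],
)

```text
time: 20.63
eef_pos: [643.3, 28.7, 13.7]
orientation: [-152.5, -10.8, -9.3]
force: [0.1, -2.6, -0.1]
gripper_width: 0.1
```

drive_tool(
  commands=[-0.0003, -0.0033, 0.0017, 0.0, 0.0, 0.0, -1, -0.0007, -0.0067, 0.0033, 0.0, 0.0, 0.0, -1, -0.001, -0.01, 0.005, 0.0, 0.0, 0.0, -1, -0.0014, -0.0134, 0.0066, 0.0, 0.0, 0.0, -1, -0.0017, -0.0167, 0.0083, 0.0, 0.0, 0.0, -1],
)

```text
time: 21.05
eef_pos: [644.3, 43.8, 13.7]
orientation: [-152.5, -10.8, -9.3]
force: [0.1, -2.5, -0.3]
gripper_width: 0.3
```

```bash
python3 - <<'E'
from h import *
obs(); lid(-115,50)
plan(-1,-36,-100,13.5,12,0,27,True,ncall=4)
E
```

```text
t 21.05 grasp d -39.4 s -163.0 z 30.3 err [0.5 0.3 0.2] rot [ 0.   0.1 -0. ] F n,s,z [ 0.23 -2.46 -0.32] w 0.3 q [-17.  42.  94.  42.  46.  49.]
scene all 371 slopes [ 0.004 -0.002] min [ -64.9 -145.5   80.1] max [ -5.8 -83.5  90. ] mean [ -30.5 -109.2   84.6]
scene gold 77 slopes [-0.017  0.036] min [ -56.1 -135.    80.8] max [ -9.6 -90.5  88.7] mean [ -29.8 -105.3   84.9]
   circle ((-32.27177429199219, -113.68949890136719), 23.968177795410156)
side all 291 slopes [ 0.007 -0.024] min [ -84.  -158.5   80.2] max [ -3.8 -84.   89.1] mean [ -35.6 -112.5   84.8]
side gold 53 slopes [-0.018 -0.011] min [ -83.2 -158.4   83. ] max [ -8.  -93.6  89.1] mean [ -32.5 -113.5   85.2]
   circle ((-50.066917419433594, -129.8975372314453), 43.6827507019043)
dist 54.98861773573916 ang 0.006889640925787926
[-0.0003, -0.0031, 0.0015, 0.0, 0.0, 0.0, -1, -0.0007, -0.0061, 0.0031, 0.0, 0.0, 0.0, -1, -0.001, -0.0092, 0.0046, 0.0, 0.0, 0.0, -1, -0.0013, -0.0123, 0.0061, 0.0, 0.0, 0.0, -1, -0.0016, -0.0153, 0.0076, 0.0, 0.0, 0.0, -1]
[-0.0004, -0.0031, 0.0016, 0.0, 0.0, 0.0, -1, -0.0007, -0.0061, 0.0031, 0.0, 0.0, 0.0, -1, -0.001, -0.0092, 0.0046, 0.0, 0.0, 0.0, -1, -0.0013, -0.0123, 0.0061, 0.0, 0.0, 0.0, -1, -0.0017, -0.0153, 0.0077, 0.0, 0.0, 0.0, -1]
[-0.0003, -0.0031, 0.0015, 0.0, 0.0, 0.0, -1, -0.0006, -0.0062, 0.003, 0.0, 0.0, 0.0, -1, -0.0009, -0.0092, 0.0045, 0.0, 0.0, 0.0, -1, -0.0013, -0.0123, 0.0061, 0.0, 0.0, 0.0, -1, -0.0016, -0.0153, 0.0076, 0.0, 0.0, 0.0, -1]
[-0.0003, -0.0031, 0.0015, 0.0, 0.0, 0.0, -1, -0.0006, -0.0062, 0.003, 0.0, 0.0, 0.0, -1, -0.001, -0.0092, 0.0046, 0.0, 0.0, 0.0, -1, -0.0013, -0.0123, 0.0061, 0.0, 0.0, 0.0, -1, -0.0016, -0.0154, 0.0076, 0.0, 0.0, 0.0, -1]
```

drive_tool(
  commands=[-0.0003, -0.0031, 0.0015, 0.0, 0.0, 0.0, -1, -0.0007, -0.0061, 0.0031, 0.0, 0.0, 0.0, -1, -0.001, -0.0092, 0.0046, 0.0, 0.0, 0.0, -1, -0.0013, -0.0123, 0.0061, 0.0, 0.0, 0.0, -1, -0.0016, -0.0153, 0.0076, 0.0, 0.0, 0.0, -1],
)

```text
time: 21.57
eef_pos: [645.2, 57.4, 13.7]
orientation: [-152.5, -10.8, -9.3]
force: [-0.3, -2.2, -0.0]
gripper_width: 0.7
```

drive_tool(
  commands=[-0.0004, -0.0031, 0.0016, 0.0, 0.0, 0.0, -1, -0.0007, -0.0061, 0.0031, 0.0, 0.0, 0.0, -1, -0.001, -0.0092, 0.0046, 0.0, 0.0, 0.0, -1, -0.0013, -0.0123, 0.0061, 0.0, 0.0, 0.0, -1, -0.0017, -0.0153, 0.0077, 0.0, 0.0, 0.0, -1],
)

```text
time: 21.98
eef_pos: [646.0, 71.2, 13.7]
orientation: [-152.5, -10.8, -9.3]
force: [-1.2, -2.5, 1.5]
gripper_width: 0.6
```

drive_tool(
  commands=[-0.0003, -0.0031, 0.0015, 0.0, 0.0, 0.0, -1, -0.0006, -0.0062, 0.003, 0.0, 0.0, 0.0, -1, -0.0009, -0.0092, 0.0045, 0.0, 0.0, 0.0, -1, -0.0013, -0.0123, 0.0061, 0.0, 0.0, 0.0, -1, -0.0016, -0.0153, 0.0076, 0.0, 0.0, 0.0, -1],
)

```text
time: 22.4
eef_pos: [647.0, 84.9, 13.7]
orientation: [-152.5, -10.8, -9.3]
force: [-0.9, -2.7, -0.8]
gripper_width: 0.5
```

drive_tool(
  commands=[-0.0003, -0.0031, 0.0015, 0.0, 0.0, 0.0, -1, -0.0006, -0.0062, 0.003, 0.0, 0.0, 0.0, -1, -0.001, -0.0092, 0.0046, 0.0, 0.0, 0.0, -1, -0.0013, -0.0123, 0.0061, 0.0, 0.0, 0.0, -1, -0.0016, -0.0154, 0.0076, 0.0, 0.0, 0.0, -1],
)

```text
time: 22.82
eef_pos: [647.8, 98.6, 13.7]
orientation: [-152.5, -10.8, -9.3]
force: [-1.5, -2.9, 1.0]
gripper_width: 0.5
```

```bash
python3 - <<'E'
from h import *
obs(); lid(-60,50)
for s in (-90,-81): plan(-1,-36,s,13.5,12,0,27,True,ncall=1)
E
```

```text
t 22.82 grasp d -39.5 s -108.1 z 30.2 err [0.5 0.3 0.2] rot [ 0.   0.1 -0. ] F n,s,z [-1.27 -3.03  0.98] w 0.5 q [-11.  42.  94.  43.  43.  53.]
scene all 384 slopes [0.002 0.   ] min [ -61.3 -102.3   80. ] max [ -7.  -29.5  89.2] mean [-29.  -54.9  84.8]
scene gold 77 slopes [0.005 0.027] min [-53.3 -75.8  81.1] max [ -7.  -37.6  88.6] mean [-26.3 -51.1  84.9]
   circle ((-30.513710021972656, -60.315330505371094), 23.797426223754883)
side all 317 slopes [ 0.004 -0.021] min [ -83.6 -104.7   80. ] max [ -2.4 -30.6  89.6] mean [-33.2 -57.   84.9]
side gold 67 slopes [-0.022  0.01 ] min [ -82.7 -103.4   83.4] max [ -7.  -38.5  89.6] mean [-32.  -59.1  85.4]
   circle ((-47.542381286621094, -76.1792221069336), 44.500030517578125)
dist 9.96755989847679 ang 0.006889640925787926
[-0.0002, -0.0022, 0.0011, 0.0, 0.0, 0.0, -1, -0.0005, -0.0044, 0.0022, 0.0, 0.0, 0.0, -1, -0.0007, -0.0067, 0.0033, 0.0, 0.0, 0.0, -1, -0.001, -0.0089, 0.0044, 0.0, 0.0, 0.0, -1, -0.0012, -0.0111, 0.0056, 0.0, 0.0, 0.0, -1]
dist 8.975386192139233 ang 0.006889640925787926
[-0.0002, -0.002, 0.001, 0.0, 0.0, 0.0, -1, -0.0004, -0.004, 0.002, 0.0, 0.0, 0.0, -1, -0.0006, -0.006, 0.003, 0.0, 0.0, 0.0, -1, -0.0009, -0.008, 0.004, 0.0, 0.0, 0.0, -1, -0.0011, -0.01, 0.0049, 0.0, 0.0, 0.0, -1]
```

drive_tool(
  commands=[-0.0002, -0.0022, 0.0011, 0.0, 0.0, 0.0, -1, -0.0005, -0.0044, 0.0022, 0.0, 0.0, 0.0, -1, -0.0007, -0.0067, 0.0033, 0.0, 0.0, 0.0, -1, -0.001, -0.0089, 0.0044, 0.0, 0.0, 0.0, -1, -0.0012, -0.0111, 0.0056, 0.0, 0.0, 0.0, -1],
)

```text
time: 23.33
eef_pos: [648.6, 108.5, 13.7]
orientation: [-152.5, -10.8, -9.3]
force: [-1.1, -3.1, -0.0]
gripper_width: 0.3
```

drive_tool(
  commands=[-0.0002, -0.002, 0.001, 0.0, 0.0, 0.0, -1, -0.0004, -0.004, 0.002, 0.0, 0.0, 0.0, -1, -0.0006, -0.006, 0.003, 0.0, 0.0, 0.0, -1, -0.0009, -0.008, 0.004, 0.0, 0.0, 0.0, -1, -0.0011, -0.01, 0.0049, 0.0, 0.0, 0.0, -1],
)

```text
time: 23.75
eef_pos: [649.1, 117.5, 13.7]
orientation: [-152.5, -10.8, -9.3]
force: [-1.0, -3.4, -0.5]
gripper_width: 0.4
```

```bash
python3 - <<'E'
from h import *
obs(); lid(-42,45)
for s in (-78,-75.5,-74): plan(-1,-36,s,13.5,12,0,27,True,ncall=1)
E
```

```text
t 23.75 grasp d -39.5 s -89.2 z 30.3 err [0.6 0.2 0.2] rot [ 0.   0.1 -0. ] F n,s,z [-0.82 -3.42 -0.54] w 0.4 q [-10.  42.  94.  44.  42.  54.]
scene all 390 slopes [ 0.003 -0.001] min [-62.6 -83.1  80.2] max [ -6.6 -10.5  89.3] mean [-29.2 -35.9  84.8]
scene gold 82 slopes [-0.019 -0.014] min [-53.2 -56.8  80.7] max [ -6.6 -17.3  89. ] mean [-26.8 -31.5  85.1]
   circle ((-29.90622901916504, -38.99052810668945), 23.39895248413086)
side all 332 slopes [ 0.003 -0.025] min [-83.7 -86.5  80.4] max [ -2.1 -10.8  89.4] mean [-33.6 -38.5  84.9]
side gold 68 slopes [-0.012 -0.011] min [-82.5 -86.5  83.4] max [ -7.6 -18.5  89.4] mean [-32.3 -38.7  85.5]
   circle ((-46.90589904785156, -59.37340545654297), 44.76050567626953)
dist 3.0237815320540733 ang 0.006889640925787926
[-0.0001, -0.0007, 0.0003, 0.0, 0.0, 0.0, -1, -0.0001, -0.0013, 0.0007, 0.0, 0.0, 0.0, -1, -0.0002, -0.002, 0.001, 0.0, 0.0, 0.0, -1, -0.0003, -0.0027, 0.0014, 0.0, 0.0, 0.0, -1, -0.0003, -0.0034, 0.0017, 0.0, 0.0, 0.0, -1]
dist 2.473523352486218 ang 0.006889640925787926
[-0.0001, -0.0005, 0.0003, 0.0, 0.0, 0.0, -1, -0.0001, -0.0011, 0.0006, 0.0, 0.0, 0.0, -1, -0.0002, -0.0016, 0.0008, 0.0, 0.0, 0.0, -1, -0.0002, -0.0022, 0.0011, 0.0, 0.0, 0.0, -1, -0.0003, -0.0027, 0.0014, 0.0, 0.0, 0.0, -1]
dist 1.5288302603875858 ang 0.006889640925787926
[0.0, -0.0003, 0.0002, 0.0, 0.0, 0.0, -1, -0.0001, -0.0007, 0.0003, 0.0, 0.0, 0.0, -1, -0.0001, -0.001, 0.0005, 0.0, 0.0, 0.0, -1, -0.0002, -0.0014, 0.0007, 0.0, 0.0, 0.0, -1, -0.0002, -0.0017, 0.0008, 0.0, 0.0, 0.0, -1]
```

Tin at s ≈ -41, about 10 mm to go. Small steps from here, watching the force.

drive_tool(
  commands=[-0.0001, -0.0007, 0.0003, 0.0, 0.0, 0.0, -1, -0.0001, -0.0013, 0.0007, 0.0, 0.0, 0.0, -1, -0.0002, -0.002, 0.001, 0.0, 0.0, 0.0, -1, -0.0003, -0.0027, 0.0014, 0.0, 0.0, 0.0, -1, -0.0003, -0.0034, 0.0017, 0.0, 0.0, 0.0, -1],
)

```text
time: 24.27
eef_pos: [649.4, 120.2, 13.7]
orientation: [-152.5, -10.8, -9.3]
force: [-0.7, -3.4, 0.2]
gripper_width: 0.4
```

drive_tool(
  commands=[-0.0001, -0.0005, 0.0003, 0.0, 0.0, 0.0, -1, -0.0001, -0.0011, 0.0006, 0.0, 0.0, 0.0, -1, -0.0002, -0.0016, 0.0008, 0.0, 0.0, 0.0, -1, -0.0002, -0.0022, 0.0011, 0.0, 0.0, 0.0, -1, -0.0003, -0.0027, 0.0014, 0.0, 0.0, 0.0, -1],
)

```text
time: 24.68
eef_pos: [649.5, 122.8, 13.7]
orientation: [-152.5, -10.8, -9.3]
force: [-2.0, -2.6, 0.5]
gripper_width: 0.3
```

drive_tool(
  commands=[0.0, -0.0003, 0.0002, 0.0, 0.0, 0.0, -1, -0.0001, -0.0007, 0.0003, 0.0, 0.0, 0.0, -1, -0.0001, -0.001, 0.0005, 0.0, 0.0, 0.0, -1, -0.0002, -0.0014, 0.0007, 0.0, 0.0, 0.0, -1, -0.0002, -0.0017, 0.0008, 0.0, 0.0, 0.0, -1],
)

```text
time: 25.1
eef_pos: [649.6, 124.3, 13.7]
orientation: [-152.5, -10.8, -9.3]
force: [-0.8, -2.9, 0.4]
gripper_width: 0.5
```

```bash
python3 - <<'E'
from h import *
obs(); lid(-36,40)
for s in (-73,-72.2): plan(-1,-36,s,13.5,12,0,27,True,ncall=1)
E
```

```text
t 25.10 grasp d -39.4 s -82.4 z 30.3 err [0.6 0.  0.2] rot [ 0.   0.1 -0. ] F n,s,z [-0.65 -2.97  0.41] w 0.5 q [-9. 42. 94. 44. 42. 55.]
scene all 394 slopes [-0.001 -0.006] min [-61.6 -66.2  80.3] max [-6.6 -3.8 89.2] mean [-28.9 -28.9  84.7]
scene gold 84 slopes [ 0.009 -0.002] min [-53.6 -50.6  81. ] max [ -7.4 -11.   88.9] mean [-26.5 -24.6  84.9]
   circle ((-30.353233337402344, -33.784847259521484), 23.676393508911133)
side all 329 slopes [ 0.011 -0.025] min [-83.2 -75.8  80.4] max [-2.5 -4.7 88.1] mean [-33.  -30.8  84.9]
side gold 65 slopes [-0.016  0.012] min [-54.9 -56.5  82.1] max [ -6.7 -11.3  88.1] mean [-31.3 -31.1  85.3]
   circle ((-29.947568893432617, -36.22246551513672), 24.96011734008789)
dist 1.017933694550101 ang 0.006889640925787926
[0.0, -0.0002, 0.0001, 0.0, 0.0, 0.0, -1, 0.0, -0.0004, 0.0002, 0.0, 0.0, 0.0, -1, -0.0001, -0.0007, 0.0004, 0.0, 0.0, 0.0, -1, -0.0001, -0.0009, 0.0005, 0.0, 0.0, 0.0, -1, -0.0001, -0.0011, 0.0006, 0.0, 0.0, 0.0, -1]
dist 0.8130782761809408 ang 0.006889640925787926
[0.0, -0.0002, 0.0001, 0.0, 0.0, 0.0, -1, 0.0, -0.0004, 0.0002, 0.0, 0.0, 0.0, -1, -0.0001, -0.0005, 0.0003, 0.0, 0.0, 0.0, -1, -0.0001, -0.0007, 0.0003, 0.0, 0.0, 0.0, -1, -0.0001, -0.0009, 0.0004, 0.0, 0.0, 0.0, -1]
```

drive_tool(
  commands=[0.0, -0.0002, 0.0001, 0.0, 0.0, 0.0, -1, 0.0, -0.0004, 0.0002, 0.0, 0.0, 0.0, -1, -0.0001, -0.0007, 0.0004, 0.0, 0.0, 0.0, -1, -0.0001, -0.0009, 0.0005, 0.0, 0.0, 0.0, -1, -0.0001, -0.0011, 0.0006, 0.0, 0.0, 0.0, -1],
)

```text
time: 25.62
eef_pos: [649.7, 125.2, 13.7]
orientation: [-152.5, -10.8, -9.3]
force: [-0.9, -3.0, 1.1]
gripper_width: 0.9
```

drive_tool(
  commands=[0.0, -0.0002, 0.0001, 0.0, 0.0, 0.0, -1, 0.0, -0.0004, 0.0002, 0.0, 0.0, 0.0, -1, -0.0001, -0.0005, 0.0003, 0.0, 0.0, 0.0, -1, -0.0001, -0.0007, 0.0003, 0.0, 0.0, 0.0, -1, -0.0001, -0.0009, 0.0004, 0.0, 0.0, 0.0, -1],
)

```text
time: 26.03
eef_pos: [649.7, 126.1, 13.7]
orientation: [-152.5, -10.8, -9.3]
force: [-0.9, -3.4, 0.5]
gripper_width: 0.9
```

```bash
python3 - <<'E'
from h import *
obs(); lid(-36,40)
for s in (-71.4,-70.6): plan(-1,-36,s,13.5,12,0,27,True,ncall=1)
E
```

```text
t 26.03 grasp d -39.5 s -80.6 z 30.3 err [0.5 0.  0.2] rot [ 0.   0.1 -0. ] F n,s,z [-0.71 -3.48  0.49] w 0.9 q [-9. 42. 94. 44. 42. 55.]
scene all 392 slopes [ 0.008 -0.006] min [-62.7 -64.   80.1] max [-6.2 -1.8 89.9] mean [-28.9 -27.1  84.9]
scene gold 77 slopes [ 0.    -0.011] min [-55.2 -47.2  80.7] max [-7.6 -8.1 88.4] mean [-27.4 -23.3  84.9]
   circle ((-31.176570892333984, -31.941349029541016), 23.990833282470703)
side all 333 slopes [ 0.01  -0.023] min [-83.2 -75.9  80.3] max [-2.5 -1.9 88.7] mean [-33.5 -30.   84.9]
side gold 70 slopes [-0.007 -0.007] min [-83.1 -75.8  83. ] max [ -7.4 -10.8  88.2] mean [-31.7 -30.1  85. ]
   circle ((-49.045448303222656, -47.81584548950195), 44.06576919555664)
dist 0.8218993147232238 ang 0.006889640925787926
[0.0, -0.0002, 0.0001, 0.0, 0.0, 0.0, -1, 0.0, -0.0004, 0.0002, 0.0, 0.0, 0.0, -1, -0.0001, -0.0005, 0.0003, 0.0, 0.0, 0.0, -1, -0.0001, -0.0007, 0.0004, 0.0, 0.0, 0.0, -1, -0.0001, -0.0009, 0.0005, 0.0, 0.0, 0.0, -1]
dist 0.7952480924126881 ang 0.006889640925787926
[0.0, -0.0002, 0.0001, 0.0, 0.0, 0.0, -1, 0.0, -0.0004, 0.0002, 0.0, 0.0, 0.0, -1, -0.0001, -0.0005, 0.0003, 0.0, 0.0, 0.0, -1, -0.0001, -0.0007, 0.0003, 0.0, 0.0, 0.0, -1, -0.0001, -0.0009, 0.0004, 0.0, 0.0, 0.0, -1]
```

drive_tool(
  commands=[0.0, -0.0002, 0.0001, 0.0, 0.0, 0.0, -1, 0.0, -0.0004, 0.0002, 0.0, 0.0, 0.0, -1, -0.0001, -0.0005, 0.0003, 0.0, 0.0, 0.0, -1, -0.0001, -0.0007, 0.0004, 0.0, 0.0, 0.0, -1, -0.0001, -0.0009, 0.0005, 0.0, 0.0, 0.0, -1],
)

```text
time: 26.55
eef_pos: [649.8, 126.9, 13.7]
orientation: [-152.5, -10.8, -9.3]
force: [-1.5, -2.6, -0.4]
gripper_width: 0.3
```

drive_tool(
  commands=[0.0, -0.0002, 0.0001, 0.0, 0.0, 0.0, -1, 0.0, -0.0004, 0.0002, 0.0, 0.0, 0.0, -1, -0.0001, -0.0005, 0.0003, 0.0, 0.0, 0.0, -1, -0.0001, -0.0007, 0.0003, 0.0, 0.0, 0.0, -1, -0.0001, -0.0009, 0.0004, 0.0, 0.0, 0.0, -1],
)

```text
time: 26.97
eef_pos: [649.8, 127.7, 13.7]
orientation: [-152.5, -10.8, -9.3]
force: [-1.7, -2.4, 0.6]
gripper_width: 0.5
```

```bash
python3 - <<'E'
from h import *
obs()
for s in (-69.9,): plan(-1,-36,s,13.5,12,0,27,True,ncall=1)
E
```

```text
t 26.97 grasp d -39.4 s -79.0 z 30.3 err [0.5 0.  0.2] rot [ 0.   0.1 -0. ] F n,s,z [-1.57 -2.47  0.56] w 0.5 q [-9. 42. 94. 44. 42. 55.]
dist 0.704047557218293 ang 0.006889640925787926
[0.0, -0.0002, 0.0001, 0.0, 0.0, 0.0, -1, 0.0, -0.0003, 0.0002, 0.0, 0.0, 0.0, -1, 0.0, -0.0005, 0.0002, 0.0, 0.0, 0.0, -1, -0.0001, -0.0006, 0.0003, 0.0, 0.0, 0.0, -1, -0.0001, -0.0008, 0.0004, 0.0, 0.0, 0.0, -1]
```

drive_tool(
  commands=[0.0, -0.0002, 0.0001, 0.0, 0.0, 0.0, -1, 0.0, -0.0003, 0.0002, 0.0, 0.0, 0.0, -1, 0.0, -0.0005, 0.0002, 0.0, 0.0, 0.0, -1, -0.0001, -0.0006, 0.0003, 0.0, 0.0, 0.0, -1, -0.0001, -0.0008, 0.0004, 0.0, 0.0, 0.0, -1],
)

```text
time: 27.38
eef_pos: [649.9, 128.4, 13.7]
orientation: [-152.5, -10.8, -9.3]
force: [-0.8, -2.5, 0.3]
gripper_width: 0.4
```

```bash
python3 - <<'E'
from h import *
obs(); lid(-33,38)
for s in (-69.2,-68.5): plan(-1,-36,s,13.5,12,0,27,True,ncall=1)
E
```

```text
t 27.38 grasp d -39.4 s -78.3 z 30.3 err [0.6 0.  0.2] rot [ 0.   0.1 -0. ] F n,s,z [-0.63 -2.59  0.34] w 0.4 q [-8. 42. 94. 44. 41. 55.]
scene all 393 slopes [-0.001 -0.006] min [-62.2 -61.7  80.6] max [-6.4  0.  89.6] mean [-29.1 -25.2  84.8]
scene gold 88 slopes [-0.019 -0.014] min [-53.  -48.6  80.8] max [-7.4 -6.8 89. ] mean [-26.7 -21.8  84.7]
   circle ((-30.27328872680664, -29.890953063964844), 23.633058547973633)
side all 333 slopes [ 0.007 -0.017] min [-84.4 -70.8  80. ] max [-2.8  0.  88.3] mean [-33.  -26.6  84.9]
side gold 63 slopes [-0.007  0.013] min [-54.3 -51.6  83.1] max [-7.4 -9.9 88. ] mean [-30.3 -27.2  85.4]
   circle ((-30.93625259399414, -33.878379821777344), 24.694637298583984)
dist 0.6843936819300724 ang 0.006889640925787926
[0.0, -0.0002, 0.0001, 0.0, 0.0, 0.0, -1, 0.0, -0.0003, 0.0002, 0.0, 0.0, 0.0, -1, 0.0, -0.0005, 0.0002, 0.0, 0.0, 0.0, -1, 0.0, -0.0006, 0.0003, 0.0, 0.0, 0.0, -1, -0.0001, -0.0008, 0.0004, 0.0, 0.0, 0.0, -1]
dist 0.6649766978812593 ang 0.006889640925787926
[0.0, -0.0001, 0.0001, 0.0, 0.0, 0.0, -1, 0.0, -0.0003, 0.0002, 0.0, 0.0, 0.0, -1, 0.0, -0.0004, 0.0002, 0.0, 0.0, 0.0, -1, 0.0, -0.0006, 0.0003, 0.0, 0.0, 0.0, -1, 0.0, -0.0007, 0.0004, 0.0, 0.0, 0.0, -1]
```

drive_tool(
  commands=[0.0, -0.0002, 0.0001, 0.0, 0.0, 0.0, -1, 0.0, -0.0003, 0.0002, 0.0, 0.0, 0.0, -1, 0.0, -0.0005, 0.0002, 0.0, 0.0, 0.0, -1, 0.0, -0.0006, 0.0003, 0.0, 0.0, 0.0, -1, -0.0001, -0.0008, 0.0004, 0.0, 0.0, 0.0, -1],
)

```text
time: 27.9
eef_pos: [650.0, 128.7, 13.7]
orientation: [-152.5, -10.8, -9.3]
force: [-1.8, -6.2, 1.5]
gripper_width: 0.5
```

drive_tool(
  commands=[0.0, -0.0001, 0.0001, 0.0, 0.0, 0.0, -1, 0.0, -0.0003, 0.0002, 0.0, 0.0, 0.0, -1, 0.0, -0.0004, 0.0002, 0.0, 0.0, 0.0, -1, 0.0, -0.0006, 0.0003, 0.0, 0.0, 0.0, -1, 0.0, -0.0007, 0.0004, 0.0, 0.0, 0.0, -1],
)

```text
time: 28.32
eef_pos: [650.1, 128.8, 13.7]
orientation: [-152.5, -10.8, -9.3]
force: [-4.0, -7.5, 2.5]
gripper_width: 0.3
```

```bash
python3 - <<'E'
from h import *
obs()
plan(-1,-36,-67.9,13.5,12,0,27,True,ncall=1)
E
```

```text
t 28.32 grasp d -39.3 s -77.8 z 30.3 err [ 0.6 -0.9  0.2] rot [-0.   0.1 -0. ] F n,s,z [-3.5  -7.78  2.5 ] w 0.3 q [-8. 42. 94. 44. 41. 55.]
dist 0.6240305500659358 ang 0.006889640925787926
[0.0, -0.0001, 0.0001, 0.0, 0.0, 0.0, -1, 0.0, -0.0003, 0.0001, 0.0, 0.0, 0.0, -1, -0.0001, -0.0004, 0.0002, 0.0, 0.0, 0.0, -1, -0.0001, -0.0006, 0.0003, 0.0, 0.0, 0.0, -1, -0.0001, -0.0007, 0.0003, 0.0, 0.0, 0.0, -1]
```

The tin touches the stop: the force rose to 7.8 N and motion stalled. Backing away, then a final check.

```bash
python3 - <<'E'
from h import *
p,r=pose(-36,-68.5,13.5,12,0,27,True); json.dump({'p':list(p),'r':list(r.as_rotvec())},open('/tmp/cmd.json','w'))
plan(-1,-36.5,-90,14,12,0,27,True)
plan(-1,-60,-150,120,12,0,27,True)
E
```

```text
dist 21.51162476429895 ang 1.2860077517910625e-14
[0.0004, 0.0047, -0.0025, 0.0, 0.0, 0.0, -1, 0.0008, 0.0095, -0.005, 0.0, 0.0, 0.0, -1, 0.0012, 0.0142, -0.0076, 0.0, 0.0, 0.0, -1, 0.0016, 0.0189, -0.0101, 0.0, 0.0, 0.0, -1, 0.002, 0.0237, -0.0126, 0.0, 0.0, 0.0, -1]
dist 124.05591640414839 ang 1.2860077517910625e-14
[0.0006, 0.0013, -0.031, 0.0, 0.0, 0.0, -1, 0.0012, 0.0027, -0.062, 0.0, 0.0, 0.0, -1, 0.0018, 0.004, -0.0929, 0.0, 0.0, 0.0, -1, 0.0023, 0.0053, -0.1239, 0.0, 0.0, 0.0, -1, 0.0029, 0.0066, -0.1549, 0.0, 0.0, 0.0, -1]
```

drive_tool(
  commands=[0.0004, 0.0047, -0.0025, 0.0, 0.0, 0.0, -1, 0.0008, 0.0095, -0.005, 0.0, 0.0, 0.0, -1, 0.0012, 0.0142, -0.0076, 0.0, 0.0, 0.0, -1, 0.0016, 0.0189, -0.0101, 0.0, 0.0, 0.0, -1, 0.002, 0.0237, -0.0126, 0.0, 0.0, 0.0, -1],
)

```text
time: 28.73
eef_pos: [648.0, 108.1, 14.2]
orientation: [-152.5, -10.8, -9.3]
force: [0.1, -0.5, 0.4]
gripper_width: 0.7
```

drive_tool(
  commands=[0.0006, 0.0013, -0.031, 0.0, 0.0, 0.0, -1, 0.0012, 0.0027, -0.062, 0.0, 0.0, 0.0, -1, 0.0018, 0.004, -0.0929, 0.0, 0.0, 0.0, -1, 0.0023, 0.0053, -0.1239, 0.0, 0.0, 0.0, -1, 0.0029, 0.0066, -0.1549, 0.0, 0.0, 0.0, -1],
)

```text
time: 29.15
eef_pos: [620.0, 49.3, 121.1]
orientation: [-152.5, -10.8, -9.3]
force: [0.4, 0.6, -0.5]
gripper_width: 0.8
```

```bash
python3 - <<'E'
from h import *
obs(); lid(-33,38)
a=dict(np.load('/tmp/side.npz')); b=dict(np.load('/tmp/scene.npz'))
im=np.zeros((600,800,3),np.uint8); im[:,:400]=cv2.resize(a['pixels'][120:300,230:350],(400,600),interpolation=cv2.INTER_CUBIC); im[:,400:]=cv2.resize(b['pixels'][140:320,230:350],(400,600),interpolation=cv2.INTER_CUBIC)
save(im,'final')
E
```

```text
t 29.15 grasp d -64.0 s -159.1 z 137.7 err [-0.1 -0.7  1.1] rot [ 0.   0.1 -0. ] F n,s,z [ 0.39  0.64 -0.46] w 0.8 q [-17.  31.  94.  36.  54.  58.]
scene all 524 slopes [ 0.013 -0.003] min [-62.2 -61.9  80. ] max [-6.9  0.7 90.8] mean [-32.3 -29.9  85. ]
scene gold 129 slopes [ 0.011 -0.002] min [-55.2 -54.5  80.9] max [-7.9 -6.6 89.4] mean [-30.6 -29.4  85.2]
   circle ((-30.36663055419922, -30.066158294677734), 24.885616302490234)
side all 369 slopes [ 0.001 -0.021] min [-63.2 -62.3  80.3] max [-2.  -0.2 88.4] mean [-33.3 -29.3  84.9]
side gold 82 slopes [-0.015  0.008] min [-54.4 -58.4  80.9] max [-2.2 -2.  87.8] mean [-32.2 -32.5  85.1]
   circle ((-22.70758819580078, -28.38568687438965), 33.401180267333984)
```

View pics/final.png

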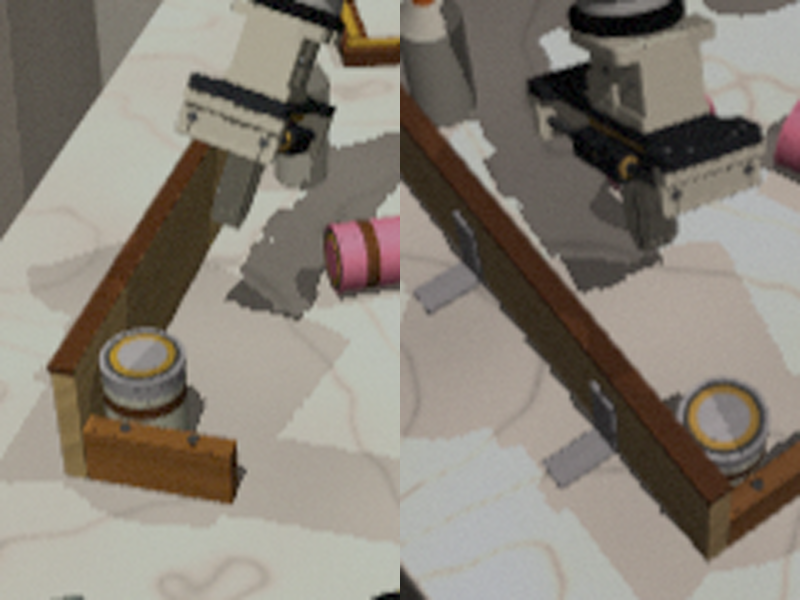

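The tin stands upright in the corner against both the board and the stop, with the arm clear. Handing in.

```bash
python3 -c "
from plant import robot
print(robot.sign_off())"
```

```text
the job is handed in; nothing more can be done
None
```

I handed the job in at about 29 s with the tin standing upright in the corner, let go, and touching the board and the end stop.

**What I did**
- **Tilting up:** I picked up the steel tin and pressed its lid rim on the board at about 50° lean (estimated) with 6 N. I then swung the base down and in along an arc, at mostly 2–4 N.
- **Sliding home:** I released the tin, nudged it towards the board, and pushed it low along the board with closed fingers. I stopped when the force rose to 7.8 N at the stop.

**Last checks**
- The lid centre is about 30–31 mm from both faces (target 31 mm).
- The lid height is 85 mm and its tilt is about 0.01–0.02 rad, as far as the cameras resolve.
- The glue bottle stands by the board in the last picture. I never went near the tape measure or pliers, but I did not re-measure any of the three.

**What did not go to plan**
- **Force close to the limit:** when the base met the bench about 4 mm early, the wrist read up to 11.6 N along the board normal. That includes bench friction, so the force on the board was probably lower, but it came near the 12 N limit and I have no separate reading of it.
- **Released slightly early:** I let go while the tin still leaned about 5°. It settled about 38.7 mm from the board, just inside the 40 mm limit for that step, until I nudged it closer.
- **Joint limit during the nudge:** the wrist reached its range limit, so the fingers met the tin higher than intended, about 30 mm above the bench. It slid and stayed upright.

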